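Close the twist-lock spares shell around its inner canister

ROBOT

A 6-joint arm with a two-finger parallel gripper is mounted at the origin on the work surface. World frame = base frame: x ahead of the robot, y to its left, z up, the work surface at z = 0. Lengths are in mm, angles in rad, forces in N, time in s.
With the tool pointing down it reaches from about 400 to 925 mm from the base axis. Payload 12.5 kg.
Tool frame: the origin (TCP) lies midway between the tips of the shut fingers; the grasp point (between the pads) lies 19 mm behind it; z points along the fingers, y is the direction in which the jaws open and shut (so a half turn about z gives the same grasp; the last joint's range is limited). The gripper opens to 95 mm and grips with 3 to 60 N. Pads are 20 mm wide; open, the fingers measure 119 mm over their backs; the gripper's body (75 mm by 180 mm) begins 59 mm behind the grasp point.
Start: joints at [-1.324, 0.491, 1.559, -0, 1.092, -0.106], TCP at [215.978, -586.518, 186.661] pointing down, gripper open.
Joint ranges: [-3.1, 3.1], [-0.84, 2.19], [0.05, 2.79], [-1.13, 4.28], [0.06, 2.93], [-2.69, 2.69]. Speed limits (rad/s): [2.22, 2.22, 2.79, 3.14, 3.14, 3.14].

INTERFACE

Orientations are given as [roll, pitch, yaw] about the fixed x, y, z axes, in that order (R = Rz(yaw) Ry(pitch) Rx(roll)).
In Python, from cell import env gives the robot as it stands.
- The arm moves only by the tool servo_tool, never from a script. Its argument "plan" is a list of rows, each a list of 7 numbers: the shift along the tool's x, y, z in m, then the turn, a rotation vector about the tool's x, y, z in degrees, then the opening in per cent of the stroke, from 0 (shut) to 100 (fully open). In form: [[dx, dy, dz, wx, wy, wz, jaw], ...]. A call has 1 to 8 rows; each row shifts and turns the pose as measured when the row begins, along the tool's axes as they then stand; what a row does not reach is not made up. A row lasts 1/12 s, in which the tool goes at most 41.7 mm and 7.16 degrees, less where a joint would pass 70% of its speed; a pose out of reach is approached as far as the arm can. A call is refused whole if a number of a shift passes 0.0417 or a number of a turn 7.16, either way. A call with a gripper value outside its range is refused whole. The fingers move at their own pace and stop on an object; the grip force is fixed at half the most. Time passes only in rows, so rows that do not move let the fingers close. It gives the time, the measured TCP pose, the force and the opening at its end, in the units of the state.
- env.state(): the state, without advancing time (a new reading comes with each control period).
- env.read_camera(name): name is "scene" or "side" or "wrist"; returns a dict with "img" (384x512x3 uint8, blue, green, red), "intrinsics" (3x3 intrinsics, pixels), "R" (3x3) and "t" (3): a world point X has camera coordinates R X + t. Camera axes: x right, y down, z forward; pixel columns grow to the right and rows downward; lengths in mm; the calibration is good to about 2 mm. A picture is of the moment at which its call begins. There is no depth.
- env.job_done(): hands the job in, once; it reports no verdict.
The state is a dict: "t": time; "joints": joint angles; "qvel": joint speeds; "tau": joint torques, N m; "eef_pos": TCP position; "tcp_rot": TCP orientation; "ft_force": force on the tool from outside, world axes, zero at the start; "moment": the same for the moment, N m; "opening": opening from 0.0 (shut) to 1.0 (fully open).
Only numpy, scipy, OpenCV 4.12 (cv2) and the standard library are available. Lean on these libraries where they do the work, as an engineer would, in place of code of your own. Each camera call takes 0.05 s, during which the arm holds its last target. There are 200 camera calls.

TASK

Pack the spare-parts set: lift the orange inner canister out of its sloping cradle and stand it upright by itself on the bench top, then take it again by its dark knob and lower it, without dropping it, all the way into the blue outer shell on the steel plate. Then put the blue cap on the shell and twist it clockwise (seen from above) until it stops, so that it is fully down, locked, and its yellow bar lines up with the white line on the plate. Do not disturb the red tin, the carton or the red tray.

Things in the scene. Friction and masses are not known exactly. Their poses are not given: they have to be found in the camera images.
- inner: Orange canister with white band, 118 mm long, about 0.18 kg: body 44 mm diameter, 90 mm long, flat foot with 3 mm chamfer; beyond it a dark knob on the same axis, 20 mm diameter, 28 mm tall. Origin: centre of the foot; z along the axis to the knob. Starts loose in the cradle, axis 30 degrees above level, knob end high. A free fall over about 10 mm counts as dropping.
- cradle: Fixed grey sloping cradle: two rails, 34 mm across, carry the canister's lower 62 mm from below, with a foot stop; the canister's sides and upper end are free. Base plate 100 (x) x 70 x 8 mm. Origin: on the bench under the canister; x level towards the high (knob) end, z up. The canister's foot centre starts at x -45, z 50 mm.
- holder: Fixed dark steel plate 140 x 140 x 12 mm, a white line on it along its x axis. Origin: under its centre, on the bench; z up. The blue outer shell stands on it, on its axis: 88 mm diameter up to a flat ledge 88 mm above the bench. With the cap turned home, the cap's bar (x) lies along the plate's x, either way round.
- shell_mouth (a point): Centre of the shell's rim, 112 mm above the bench, axes as the plate. Bore 50 mm diameter, floor 18 mm above the bench: the canister's body goes in whole, only the knob stands out. Neck above the ledge: 60 mm diameter, 57 mm in its top 8 mm.
- shell_lugs (a point): On the axis at the top of the neck's two yellow lugs, 102.5 mm above the bench, axes as the plate. Lugs: 74 mm over both, 6 mm thick, 100 degrees long each; two opposite 80 degree gaps between. The cap's tabs drop through the gaps to the ledge, then turn clockwise (from above) under the lugs to stops 38 degrees past mid-gap. Tabs on lug tops: cap 14.5 mm too high; turn by feel until it drops.
- shell_play (a point): On the axis, plate level, axes as the plate. The shell turns stiffly (0.06 N m) on the plate, 0.40 rad either way; where it stands at the start is NOT measured. In mid play the gap middles are 1.063 rad anticlockwise of the plate's x (and opposite); the cap drops in within 0.26 rad of mid-gap. Turning the cap home also drives the shell to its clockwise end.
- cap: Blue hollow cap, 88 mm (80 inside) diameter, 61 mm tall, about 0.22 kg, mouth down; on top a yellow bar 64 mm long (x), 16 mm thick (y), 30 mm tall, top 91 mm above the rim. Origin: centre of the lower rim; z up. Two tabs inside the rim at +x and -x (bar ends), 50 degrees long, 6 mm high, flush with the rim, 66 mm apart. Fully on, its origin is 88 mm above the bench.
- tin: Bystander: red tin, 68 mm diameter, 90 mm tall; origin at the centre of its underside. Not to be disturbed.
- carton: Bystander: cardboard carton, 80 x 110 x 70 mm; origin at the centre of its underside. Not to be disturbed.
- tray: Bystander: red open plastic tray, 110 x 160 x 35 mm; origin at the centre of its underside. Not to be disturbed.

How it is judged:
By the outcome, as a careful person would: the job done as asked, in the order asked, and still so for the second after the job is handed in, with the robot touching nothing.
It also fails if it takes over 70 s, if anything falls off the work surface, if the arm or the gripper's body presses on something with over 40 N, if the wrist force passes 120 N, or if a joint passes its speed limit or range.

## Working session

There is one attempt and no reset: what is moved stays moved. The work goes in short steps, Python scripts to look and compute and a tool call to move; the robot and the scene stay as the last step left them, time stands still between calls to the robot, and variables do not carry over. Pictures are saved under pics/ and viewed, about 8 in all and at most 12, crops included, and the job is handed in when it is done.

Besides the shell and the picture viewer there is one more tool, called after "Request:" by a JSON object that holds its "api" and its "payload". servo_tool: Moves the arm, as the interface text tells. Its arguments: {"type":"object","properties":{"plan":{"type":"array","items":{"type":"array","items":{"type":"number"}}}},"required":["plan"]}

```bash
ls; mkdir -p pics
python3 - <<'E'
from cell import env
import cv2,numpy as np,json
s=env.state();print(s)
d={}
for n in("scene","side"):
    c=env.read_camera(n);cv2.imwrite(f"pics/{n}0.png",cv2.resize(c["img"],(800,600),interpolation=cv2.INTER_CUBIC))
    d[n]={k:np.asarray(c[k]).tolist() for k in("intrinsics","R","t")}
    R=np.array(c["R"]);print(n,c["intrinsics"],R,-R.T@np.array(c["t"]))
json.dump(d,open("cal.json","w"))
E
```

```text
pics
{'t': 0.0, 'joints': array([-1.32359919e+00,  4.91542840e-01,  1.55946669e+00, -1.32194231e-05,
        1.09171013e+00, -1.05655288e-01]), 'qvel': array([ 0.00028073, -0.00107381, -0.00142247,  0.00046032, -0.0004712 ,
        0.00175731]), 'tau': array([-2.14311141e-03, -6.12648368e+01, -2.58183306e+01,  6.92420430e-02,
        4.83196741e-02, -1.18331259e-04]), 'eef_pos': array([ 215.89979632, -586.21934601,  186.06622317]), 'tcp_rot': array([-3.14047070e+00, -1.07193365e-04,  3.52858460e-01]), 'ft_force': array([ 0.20350878, -0.30435266, -0.01319403]), 'moment': array([-0.00863706, -0.00387421,  0.01429793]), 'opening': 1.0012430803945445}
scene [[423.67179121   0.         252.60054119]
 [  0.         423.67179121 197.31040738]
 [  0.           0.           1.        ]] [[-0.51807068  0.85510999 -0.01974023]
 [ 0.58160055  0.33525413 -0.74117843]
 [-0.62717109 -0.39546374 -0.67101778]] [1277.37090025  373.91868477  819.8436625 ]
side [[379.16640732   0.         254.57082271]
 [  0.         379.16640732 193.76216196]
 [  0.           0.           1.        ]] [[-0.96329226 -0.26833251 -0.00810454]
 [-0.18750291  0.69411234 -0.69501851]
 [ 0.19212153 -0.66798632 -0.71894617]] [460.5925466  543.83819478 730.76412037]
```

View pics/scene0.png

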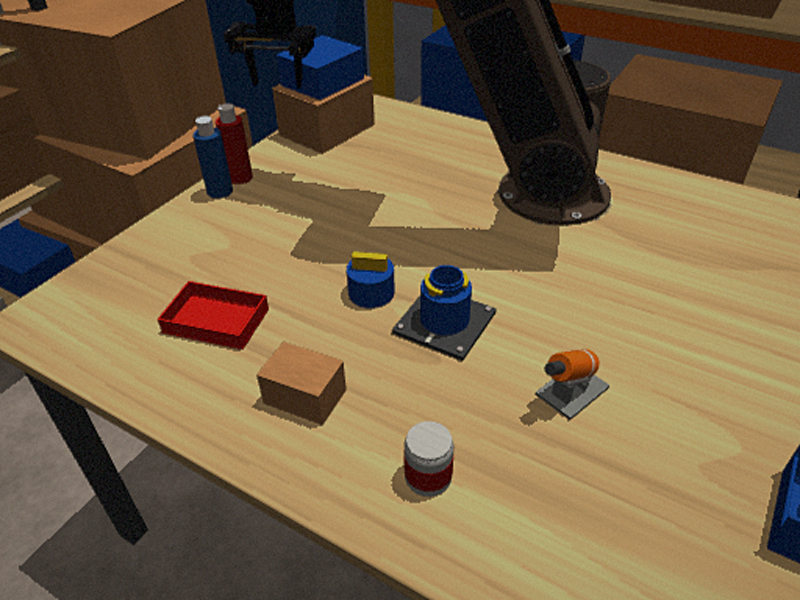

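View pics/side0.png

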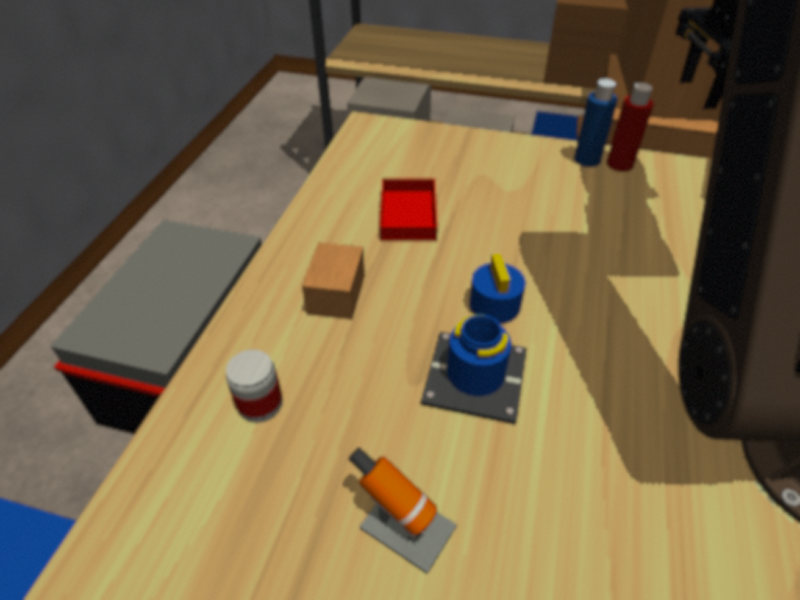

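Scene: canister knob tip about (550,369), cradle at (572,393), shell rim (447,277), cap bar (370,262). Side: knob tip (357,457), shell rim (483,328), cap bar (500,270).

```bash
cat > h.py <<'E'
import json,numpy as np
from scipy.spatial.transform import Rotation as Ro
C=json.load(open("cal.json"));S=512/800
def ray(cam,uv,s=S):
    c=C[cam] if isinstance(cam,str) else cam
    K,R,t=(np.array(c[k]) for k in("intrinsics","R","t"))
    d=R.T@np.linalg.inv(K)@np.array([uv[0]*s,uv[1]*s,1]);return -R.T@t,d/np.linalg.norm(d)
def onz(cam,uv,z,s=S):
    o,d=ray(cam,uv,s);return o+d*(z-o[2])/d[2]
def tri(*obs,s=S):
    A=np.zeros((3,3));b=np.zeros(3);rs=[ray(c,uv,s) for c,uv in obs]
    for o,d in rs:
        P=np.eye(3)-np.outer(d,d);A+=P;b+=P@o
    X=np.linalg.solve(A,b);return X,[np.linalg.norm(np.cross(X-o,d)) for o,d in rs]
def proj(cam,X,s=S):
    c=C[cam] if isinstance(cam,str) else cam
    K,R,t=(np.array(c[k]) for k in("intrinsics","R","t"))
    p=K@(R@np.asarray(X,float)+t);return p[:2]/p[2]/s
E
python3 - <<'E'
from h import *
np.set_printoptions(precision=1,suppress=True)
print("knob",tri(("scene",(550,369)),("side",(357,457))))
print("foot c",tri(("scene",(594,362)),("side",(428,518))))
print("rim",tri(("scene",(447,277)),("side",(483,328))),onz("scene",(447,277),112),onz("side",(483,328),112))
print("holder sc",[onz("scene",p,12)[:2] for p in((393,331),(462,357),(495,311))])
print("holder sd",[onz("side",p,12)[:2] for p in((442,335),(527,350),(517,420),(422,404))])
print("cradle sc",[onz("scene",p,8)[:2] for p in((537,390),(570,416),(608,386))])
print("cradle sd",[onz("side",p,8)[:2] for p in((361,526),(430,571),(456,525))])
print("bar sc",onz("scene",(353,253),91),onz("scene",(388,254),91))
print("bar sd",onz("side",(494,256),91),onz("side",(504,280),91))
print("tin",onz("scene",(430,438),90),"carton",onz("scene",(302,362),70),"tray",onz("scene",(213,310),20))
E
```

```text
knob (array([606.9, 216. , 102.7]), [np.float64(0.371570988204228), np.float64(0.37157098820418194)])
foot c (array([513.7, 253.6,  58.9]), [np.float64(6.269090916944671), np.float64(6.2690909169447355)])
rim (array([499. , -12.8, 109.4]), [np.float64(3.4086824891167846), np.float64(3.4086824891169076)]) [505.1  -7.7 112. ] [498.2 -14.9 112. ]
holder sc [array([574.5, -74. ]), array([570. ,  58.7]), array([438.2,  58.3])]
holder sd [array([565. , -73.2]), array([430.1, -77.7]), array([428. ,  54.2]), array([564.1,  63.3])]
cradle sc [array([571.4, 193.6]), array([595. , 257.3]), array([506.5, 288.3])]
cradle sd [array([594.2, 256.5]), array([498.9, 286.4]), array([480.6, 223.9])]
bar sc [ 506.2 -198.4   91. ] [ 477.3 -141.7   91. ]
bar sd [ 509.1 -193.    91. ] [ 485.1 -141.2   91. ]
tin [794.4 120.2  90. ] carton [ 755.  -128.5   70. ] tray [ 698.  -380.1   20. ]
```

Request:
{"api": "servo_tool", "payload": {"plan": [[0.0274,-0.0229,-0.0103,0,0,0,100],[0.0274,-0.0229,-0.0103,0,0,0,100],[0.0274,-0.0229,-0.0103,0,0,0,100],[0.0274,-0.0229,-0.0103,0,0,0,100],[0.0274,-0.0229,-0.0103,0,0,0,100],[0.0274,-0.0229,-0.0103,0,0,0,100],[0.0274,-0.0229,-0.0103,0,0,0,100],[0.0274,-0.0229,-0.0103,0,0,0,100]]}}

```text
t: 0.77
eef_pos: [359.2, -332.2, 266.3]
tcp_rot: [-3.131, 0.001, 0.344]
ft_force: [0.4, 0.3, 0.1]
opening: 0.997
```

Request:
{"api": "servo_tool", "payload": {"plan": [[0.0274,-0.0229,-0.0103,0,0,0,100],[0.0274,-0.0229,-0.0103,0,0,0,100],[0.0274,-0.0229,-0.0103,0,0,0,100],[0.0274,-0.0229,-0.0103,0,0,0,100],[0.0274,-0.0229,-0.0103,0,0,0,100],[0.0274,-0.0229,-0.0103,0,0,0,100],[0.0274,-0.0229,-0.0103,0,0,0,100],[0.0274,-0.0229,-0.0103,0,0,0,100]]}}

```text
t: 1.43
eef_pos: [507.6, -72.1, 354.2]
tcp_rot: [-3.13, 0.002, 0.343]
ft_force: [-0.9, -1.2, 0.6]
opening: 0.997
```

```bash
cat >> h.py <<'E'
def snap(n,name,crop=None):
    import cv2
    from cell import env
    c=env.read_camera(n);im=c["img"]
    C[name]={k:np.asarray(c[k]).tolist() for k in("intrinsics","R","t")};json.dump(C,open("cal.json","w"))
    if crop:im=im[crop[1]:crop[3],crop[0]:crop[2]]
    f=min(800/im.shape[1],600/im.shape[0])
    cv2.imwrite(f"pics/{name}.png",cv2.resize(im,None,fx=f,fy=f,interpolation=cv2.INTER_CUBIC));print(name,"scale",f)
    s=env.state();print(s["t"],s["eef_pos"].round(1),s["tcp_rot"].round(3),s["ft_force"].round(1),s["opening"].round(3),s["joints"].round(3))
E
python3 -c "
from h import *;snap('wrist','w1')"
```

```text
w1 scale 1.5625Traceback (most recent call last):
  File "<string>", line 2, in <module>
    from h import *;snap('wrist','w1')
                    ~~~~^^^^^^^^^^^^^^
  File "h.py", line 27, in snap
    s=env.state();print(s["t"],s["eef_pos"].round(1),s["tcp_rot"].round(3),s["ft_force"].round(1),s["opening"].round(3),s["joints"].round(3))
                                                                                                  ^^^^^^^^^^^^^^^^^^
AttributeError: 'float' object has no attribute 'round'
```

View pics/w1.png

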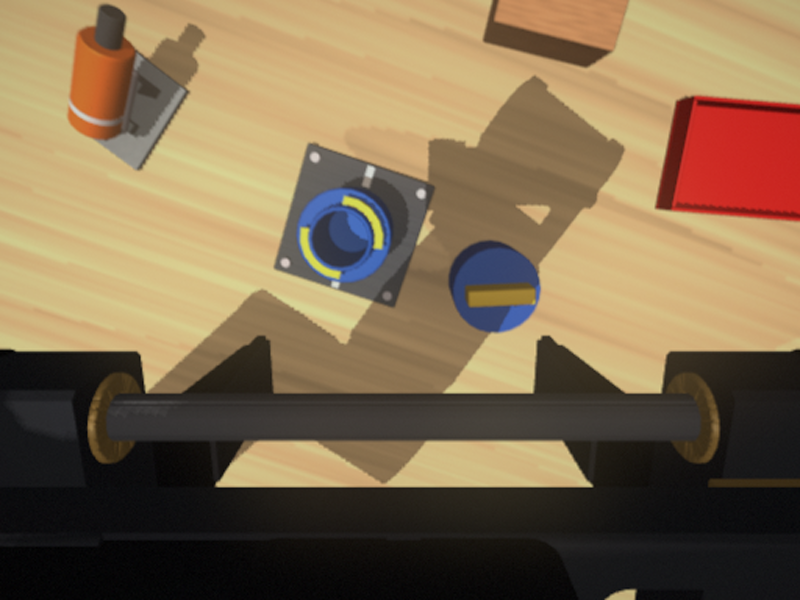

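Wrist view: holder corners (307,143),(434,184),(395,306),(276,269), white line (371,172)–(336,284), lugs around (343,236), cap bar near (501,296), knob tip (110,14). I'll get the lugs and bar by colour.

```bash
sed -i 's/s\["opening"\].round(3)/round(float(s["opening"]),3)/' h.py
cat > lug.py <<'E'
from h import *
import cv2,sys
np.set_printoptions(precision=1,suppress=True)
def yellow(name,box):
    im=cv2.imread(f"pics/{name}.png");h=cv2.cvtColor(im,cv2.COLOR_BGR2HSV)
    m=cv2.inRange(h,(20,140,60),(34,255,255));k=np.zeros_like(m);x0,y0,x1,y1=box;k[y0:y1,x0:x1]=255
    m=cv2.morphologyEx(m&k,cv2.MORPH_OPEN,np.ones((3,3)));v,u=np.nonzero(m);return np.c_[u,v]
def onplane(name,p,z):
    return np.array([onz(name,q,z)[:2] for q in p])
E
python3 - <<'E'
from lug import *
q=[(307,143),(434,184),(395,306),(276,269)]
P=onplane("w1",q,12);print("holder",P,P.mean(0))
L=onplane("w1",[(371,172),(336,284)],12);d=L[0]-L[1];print("line",L,np.arctan2(d[1],d[0]))
b=yellow("w1",(440,230,560,340));B=onplane("w1",b,91);print("bar",len(B),cv2.minAreaRect(B.astype(np.float32)))
y=yellow("w1",(280,170,410,300));Y=onplane("w1",y,102.5)
c,r=cv2.minEnclosingCircle(Y.astype(np.float32));print("lugs",len(Y),c,r)
a=np.degrees(np.arctan2(*(Y-np.array(c)).T[::-1]));print(np.histogram(a,bins=np.arange(-180,181,10)))
rim=onplane("w1",[(343,236)],112);print("rim",rim)
print("knob tip at z109",onz("w1",(110,14),109), "base end?",onz("w1",(97,125),55))
print(tri(("scene",(550,369)),("side",(357,457)),("w1",(110,14))))
E
```

```text
holder [[567.2  58.9]
 [572.5 -78.9]
 [434.1 -84.3]
 [429.5  52.3]] [500.8 -13. ]
line [[561.9 -12.7]
 [435.7 -14.8]] 0.016640208411605725
bar 1283 ((498.18414306640625, -169.2247314453125), (19.083742141723633, 63.02351379394531), 22.61607551574707)
lugs 795 (500.67803955078125, -12.399736404418945) 36.73381042480469
(array([33, 11,  0,  0,  0,  0,  0,  0,  0, 19, 39, 49, 47, 49, 47, 53, 52,
       49, 44, 12,  0,  0,  0,  0,  0,  0,  0, 15, 33, 34, 34, 36, 33, 36,
       33, 37]), array([-180, -170, -160, -150, -140, -130, -120, -110, -100,  -90,  -80,
        -70,  -60,  -50,  -40,  -30,  -20,  -10,    0,   10,   20,   30,
         40,   50,   60,   70,   80,   90,  100,  110,  120,  130,  140,
        150,  160,  170,  180]))
rim [[503.7 -14.2]]
knob tip at z109 [609.3 217.3 109. ] base end? [516.2 242.4  55. ]
(array([608.3, 217.6, 105.5]), [np.float64(1.5810558574702922), np.float64(1.9890785068211745), np.float64(1.9482347536435767)])
```

```bash
cat > fit.py <<'E'
from lug import *
from scipy.optimize import minimize
def hull(name,box):
    h=cv2.cvtColor(cv2.imread(f"pics/{name}.png"),cv2.COLOR_BGR2HSV);m=cv2.inRange(h,(4,190,70),(17,255,255))
    k=np.zeros_like(m);x0,y0,x1,y1=box;k[y0:y1,x0:x1]=255;m=cv2.morphologyEx(m&k,cv2.MORPH_OPEN,np.ones((3,3)))
    n,l,s,_=cv2.connectedComponentsWithStats(m);o=np.zeros_like(m)
    big=[i for i in range(1,n) if s[i,4]>60]
    p=np.vstack([np.argwhere(l==i)[:,::-1] for i in big]).astype(np.int32);cv2.fillConvexPoly(o,cv2.convexHull(p),255);return o
def cyl(foot,ax,n,name):
    u=np.cross(ax,[0,0,1.]);u/=np.linalg.norm(u);v=np.cross(ax,u);t=np.linspace(0,2*np.pi,40)
    P=[foot+ax*s+r*(np.cos(a)*u+np.sin(a)*v) for s,r in((0,19),(3,22),(90,22)) for a in t]
    o=np.zeros((600,800),np.uint8);cv2.fillConvexPoly(o,cv2.convexHull(np.array([proj(name,p) for p in P],np.float32).round().astype(np.int32)),255);return o
E
python3 - <<'E'
from fit import *
M={"w1":hull("w1",(50,10,160,150)),"scene":hull("scene0",(530,335,620,390)) ,"side":hull("side0",(345,440,450,545))}
def f(p,full=False):
    ax=np.array([np.cos(p[2])*np.cos(np.pi/6),np.sin(p[2])*np.cos(np.pi/6),.5]);q=np.array([p[0],p[1],50])
    r=[ (cv2.countNonZero(cyl(q,ax,0,n)&m))/cv2.countNonZero(cyl(q,ax,0,n)|m) for n,m in M.items()]
    return r if full else -sum(r)
for x0 in([510,250,-.33],):
    r=minimize(f,x0,method="Nelder-Mead",options=dict(initial_simplex=np.array([x0]*4)+np.array([[0,0,0],[12,0,0],[0,12,0],[0,0,.15]])))
    print(r.x,np.degrees(r.x[2]),f(r.x,True),[cv2.countNonZero(m) for m in M.values()])
E
```

```text
[511.6 245.7  -0.3] -14.928930929366825 [0.6537327331988204, 0.7516059957173448, 0.8853057499239428] [4212, 1054, 2937]
```

Request:
{"api": "servo_tool", "payload": {"plan": [[0.0075,-0.0365,0.006,0,0,0,100],[0.0075,-0.0365,0.006,0,0,0,100],[0.0075,-0.0365,0.006,0,0,0,100],[0.0075,-0.0365,0.006,0,0,0,100],[0.0075,-0.0365,0.006,0,0,0,100],[0.0075,-0.0365,0.006,0,0,0,100],[0.0075,-0.0365,0.006,0,0,0,100],[0.0075,-0.0365,0.006,0,0,0,100]]}}

```text
t: 2.15
eef_pos: [466.9, 236.1, 309.0]
tcp_rot: [-3.131, -0.001, 0.342]
ft_force: [0.9, -0.1, 0.8]
opening: 1.001
```

Request:
{"api": "servo_tool", "payload": {"plan": [[0.0075,-0.0365,0.006,0,0,0,100],[0,0,0,0,0,6.3,100],[0,0,0,0,0,6.3,100],[0,0,0,0,0,6.3,100],[0,0,0,0,0,6.3,100],[0,0,0,0,0,6.3,100],[0,0,0,0,0,6.3,100],[0,0,0,0,0,0,100]]}}

```text
t: 2.82
eef_pos: [456.6, 282.9, 298.4]
tcp_rot: [-3.137, 0.013, -0.337]
ft_force: [0.0, 0.3, 0.1]
opening: 1.0
```

```bash
python3 -c "
from h import *;snap('wrist','w2')"
```

```text
w2 scale 1.5625
2.8667 [456.6 282.8 298.3] [-3.137  0.013 -0.331] [-0.9  0.1 -1.2] 0.997 [0.425 0.268 1.607 0.012 1.273 2.323]
```

View pics/w2.png

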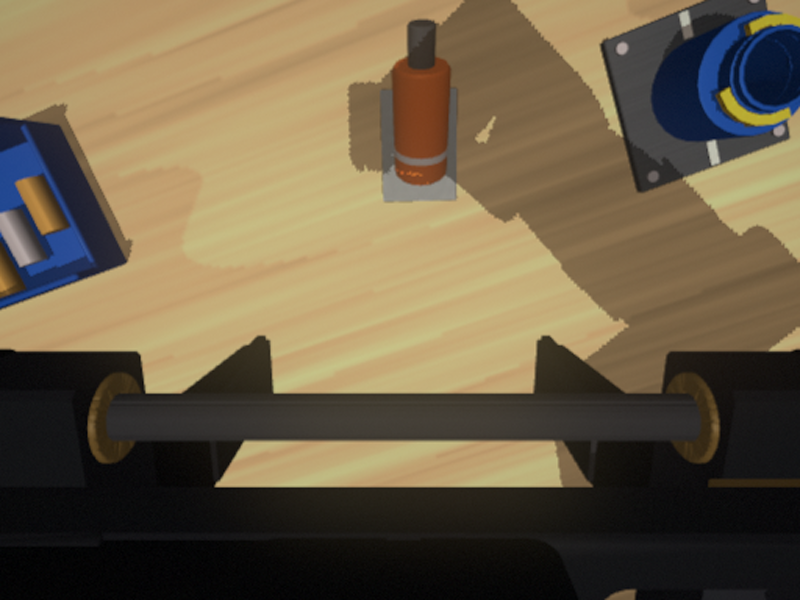

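Wrist view 2: cradle plate corners (383,201),(456,201),(458,88),(381,88), knob tip end (421,24), body from (421,62) to foot (421,181), aligned with the image.

Run:
```python
from fit import *
P=onplane("w2",[(383,201),(456,201),(458,88),(381,88)],8);print(P,P.mean(0));d=(P[2]+P[3]-P[0]-P[1]);print(np.degrees(np.arctan2(d[1],d[0])))
print("knob",onz("w2",(422,24),113),onz("w2",(422,24),109), tri(("scene",(550,369)),("side",(357,457)),("w1",(110,14)),("w2",(422,24))))
# axis plane: two points along centreline, z by model
for uv,z in(((422,24),117),((421,60),95+19),((420,180),35)): print(uv,onz("w2",uv,z))
for yaw in(-16,-18,-20):
    a=np.radians(yaw)
    for k in((608,217),):
        ax=np.array([np.cos(a)*.866,np.sin(a)*.866,.5]);tip=np.array([*k,109]);foot=tip-118*ax
        print(yaw,foot,[ (n,proj(n,foot),proj(n,tip)) for n in("w2","w1","scene","side")])
```

```text
[[501.4 288.3]
 [478.4 222.5]
 [573.4 190. ]
 [596.5 255.8]] [537.4 239.1]
-18.862929950904373
knob [609.3 216.  113. ] [610.2 215.5 109. ] (array([609.1, 216.9, 106.3]), [np.float64(0.948494551944007), np.float64(3.000912282229615), np.float64(1.7378146025403904), np.float64(2.4247646085900665)])
(422, 24) [608.4 216.5 117. ]
(421, 60) [587.8 224.1 114. ]
(420, 180) [508.9 249.3  35. ]
-16 [509.8 245.2  50. ] [('w2', array([424.7, 177.6]), array([421. ,  28.1])), ('w1', array([ 96. , 131.2]), array([110. ,  15.8])), ('scene', array([585.8, 359.4]), array([551.2, 366.9])), ('side', array([430.2, 520.4]), array([355.7, 454.5]))]
-18 [510.8 248.6  50. ] [('w2', array([420.5, 177.8]), array([421. ,  28.1])), ('w1', array([ 92.7, 128.9]), array([110. ,  15.8])), ('scene', array([587.6, 360.6]), array([551.2, 366.9])), ('side', array([428.7, 522.9]), array([355.7, 454.5]))]
-20 [512. 252.  50.] [('w2', array([416.4, 177.8]), array([421. ,  28.1])), ('w1', array([ 89.4, 126.4]), array([110. ,  15.8])), ('scene', array([589.5, 361.9]), array([551.2, 366.9])), ('side', array([427.1, 525.4]), array([355.7, 454.5]))]
```

Request:
{"api": "servo_tool", "payload": {"plan": [[0,0,0.004,0,0,-7.08,100],[0,0,0.004,0,0,-7.08,100],[0,0,0.004,0,0,-7.08,100],[0,0,0.004,0,0,-7.08,100],[0,0,0.004,0,0,-7.08,100],[0,0,0.004,0,0,-7.08,100],[0,0,0.004,0,0,-7.08,100],[0,0,0.004,0,0,-7.08,100]]}}

```text
t: 3.53
eef_pos: [456.3, 282.4, 264.8]
tcp_rot: [-3.128, 0.004, 0.678]
ft_force: [-0.8, 0.3, -0.4]
opening: 0.998
```

Request:
{"api": "servo_tool", "payload": {"plan": [[0,0,0.004,0,0,-7.08,100],[0,0,0.004,0,0,-7.08,100],[0,0,0.004,0,0,-7.08,100],[0,0,0.004,0,0,-7.08,100],[0,0,0.004,0,0,-7.08,100],[0,0,0.004,0,0,-7.08,100],[0,0,0.004,0,0,-7.08,100],[0,0,0.004,0,0,-7.08,100]]}}

```text
t: 4.2
eef_pos: [455.8, 281.7, 230.2]
tcp_rot: [-3.13, -0.009, 1.678]
ft_force: [0.5, -0.8, 0.0]
opening: 1.003
```

Request:
{"api": "servo_tool", "payload": {"plan": [[0,0,0.004,0,0,-7.08,100],[0,0,0.004,0,0,-7.08,100],[0,0,0.004,0,0,-7.08,100],[0,0,0.004,0,0,-7.08,100],[0,0,0.004,0,0,-7.08,100],[0,0,0.004,0,0,-7.08,100],[0,0,0.004,0,0,-7.08,100],[0,0,0.004,0,0,-7.08,100]]}}

```text
t: 4.87
eef_pos: [455.2, 281.0, 195.8]
tcp_rot: [-3.141, -0.016, 2.678]
ft_force: [-0.1, 0.2, 0.4]
opening: 1.003
```

Request:
{"api": "servo_tool", "payload": {"plan": [[0,0,0,0,0,-7.08,100],[0,0,0,0,6.2,0,100],[0,0,0,0,6.2,0,100],[0,0,0,0,6.2,0,100],[0,0,0,0,6.2,0,100],[0,0,0,0,0,0,100]]}}

```text
t: 5.37
eef_pos: [453.6, 281.7, 196.3]
tcp_rot: [3.125, -0.468, 2.845]
ft_force: [-0.1, -0.4, 0.0]
opening: 0.999
```

```bash
cat >> h.py <<'E'
def go(target,d=None,xdir=None):
    """shift (mm, tool axes) and turn (deg rotvec, tool axes) from the present pose to target TCP with tool z=d, tool x near xdir"""
    from cell import env
    s=env.state();R=Ro.from_euler("xyz",s["tcp_rot"]).as_matrix()
    print("now",round(s["t"],2),s["eef_pos"].round(1),s["tcp_rot"].round(3),"F",s["ft_force"].round(1),"M",s["moment"].round(2),"op",round(float(s["opening"]),3),"j",s["joints"].round(2))
    print("shift tool",(R.T@(np.asarray(target,float)-s["eef_pos"])).round(1))
    if d is not None:
        z=np.asarray(d,float);z/=np.linalg.norm(z);x=np.asarray(xdir,float);x=x-z*(x@z);x/=np.linalg.norm(x)
        D=np.c_[x,np.cross(z,x),z];print("turn tool",np.degrees(Ro.from_matrix(R.T@D).as_rotvec()).round(2))
        print("then shift",(D.T@(np.asarray(target,float)-s["eef_pos"])).round(1))
a=np.radians(-18.6);U=np.array([np.cos(a),np.sin(a),0]);Z=np.array([0,0,1.])
def dirn(th): return np.cos(np.radians(th))*U+np.sin(np.radians(th))*Z
E
python3 - <<'E'
from h import *
d=dirn(-115);G=np.array([511.3,249,50])+68*dirn(30)
T=G+19*d;print(G,T,T-110*d)
go(T-110*d,d,-U);go(T)
E
```

```text
[567.11382336 230.21657321  84.        ] [559.50348284 232.77773575  66.78015205] [603.56334901 217.94995258 166.47400862]
now 5.37 [453.6 281.7 196.3] [ 3.125 -0.468  2.845] F [-0.1 -0.4  0. ] M [-0.04 -0.36  0.  ] op 0.999 j [ 0.28  0.52  1.58  0.27  1.44 -1.08]
shift tool [-158.   -16.5  -46.8]
turn tool [ 0.21 -1.85  1.46]
then shift [-159.8  -12.6  -41.6]
now 5.37 [453.6 281.7 196.3] [ 3.125 -0.468  2.845] F [-0.1 -0.4  0. ] M [-0.04 -0.36  0.  ] op 0.999 j [ 0.28  0.52  1.58  0.27  1.44 -1.08]
shift tool [-161.6  -17.    63.2]
```

Request:
{"api": "servo_tool", "payload": {"plan": [[0,0,0,0.2,-1.85,1.46,100],[-0.0314,-0.0025,-0.0082,0,0,0,100],[-0.0314,-0.0025,-0.0082,0,0,0,100],[-0.0314,-0.0025,-0.0082,0,0,0,100],[-0.0314,-0.0025,-0.0082,0,0,0,100],[-0.0314,-0.0025,-0.0082,0,0,0,100],[0,0,0,0,0,0,100]]}}

```text
t: 5.95
eef_pos: [606.9, 217.3, 165.6]
tcp_rot: [3.134, -0.422, 2.843]
ft_force: [0.6, 0.9, 0.0]
opening: 1.0
```

Run:
```python
from h import *
d=dirn(-115);G=np.array([511.3,249,50])+68*dirn(30)
T=G+19*d
go(T,d,-U);snap("wrist","w3");snap("side","s3")
print(proj("w3",G),proj("w3",[511.3,249,50]),proj("w3",np.array([511.3,249,50])+118*dirn(30)))
```

```text
now 5.95 [606.9 217.3 165.6] [ 3.134 -0.422  2.843] F [0.6 0.9 0. ] M [-0.02 -0.37 -0.  ] op 1.0 j [ 0.15  0.71  1.27  0.19  1.54 -1.16]
shift tool [  5.   -0.  110.6]
turn tool [-0.19  0.81  1.38]
then shift [  3.4  -0.5 110.6]
w3 scale 1.5625
6.0 [605.  218.5 166.1] [ 3.134 -0.423  2.844] [-0.2 -0.4 -0.1] 0.999 [ 0.156  0.707  1.273  0.188  1.543 -1.157]
s3 scale 1.5625
6.05 [603.6 219.4 166.9] [ 3.134 -0.424  2.844] [-0.4 -0.7 -0. ] 0.998 [ 0.157  0.706  1.275  0.189  1.544 -1.156]
[402.52765911 286.16481437] [404.28708373 211.79343348] [400.85541293 356.85113823]
```

View pics/w3.png

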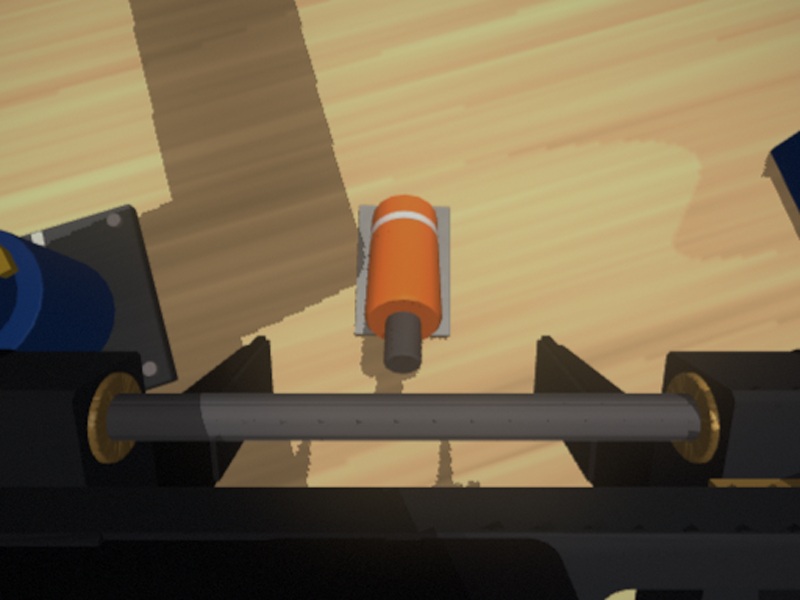

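Canister lies centred between the fingers: knob tip (402,357), foot (404,200), as predicted. Advance and grip.

Request:
{"api": "servo_tool", "payload": {"plan": [[0,-0.001,0.02,-0.2,0.8,1.4,100],[0,0,0.03,0,0,0,100],[0,0,0.03,0,0,0,100],[0,0,0.02,0,0,0,100],[0,0,0.008,0,0,0,100],[0,0,0,0,0,0,100]]}}

```text
t: 6.55
eef_pos: [554.0, 237.0, 70.2]
tcp_rot: [3.135, -0.428, 2.832]
ft_force: [0.6, 0.3, -0.4]
opening: 0.996
```

Run:
```python
from h import *
d=dirn(-115);G=np.array([511.3,249,50])+68*dirn(30)
go(G+19*d,d,-U)
```

```text
now 6.55 [554.  237.   70.2] [ 3.135 -0.428  2.832] F [ 0.6  0.3 -0.4] M [ 0.01 -0.4  -0.02] op 0.996 j [ 0.19  0.75  1.48  0.21  1.3  -1.17]
shift tool [-7.3 -2.4  0.4]
turn tool [-0.02  0.47  0.81]
then shift [-7.4 -2.3  0.3]
```

Request:
{"api": "servo_tool", "payload": {"plan": [[-0.007,-0.0023,0.0004,0,0.4,0.8,100],[0,0,0,0,0,0,0],[0,0,0,0,0,0,0],[0,0,0,0,0,0,0],[0,0,0,0,0,0,0],[0,0,0,0,0,0,0],[0,0,0,0,0,0,0],[0,0,0,0,0,0,0]]}}

```text
t: 7.22
eef_pos: [562.9, 233.2, 72.4]
tcp_rot: [3.137, -0.427, 2.82]
ft_force: [-1.0, -0.2, 0.2]
opening: 0.565
```

Request:
{"api": "servo_tool", "payload": {"plan": [[0,0,0,0,0,0,0],[0,0,0,0,0,0,0]]}}

```text
t: 7.38
eef_pos: [562.9, 232.9, 72.6]
tcp_rot: [3.138, -0.427, 2.82]
ft_force: [-1.2, -2.7, 0.2]
opening: 0.43
```

Run:
```python
from h import *
d=dirn(-115);G=np.array([511.3,249,50])+68*dirn(30)
go(G+19*d,d,-U)
```

```text
now 7.38 [562.9 232.9  72.6] [ 3.138 -0.427  2.82 ] F [-1.2 -2.7  0.2] M [-0.67 -0.08  0.29] op 0.43 j [ 0.18  0.75  1.46  0.21  1.31 -1.16]
shift tool [ 0.5 -1.2  6.6]
turn tool [0.16 0.54 0.16]
then shift [ 0.5 -1.2  6.6]
```

Request:
{"api": "servo_tool", "payload": {"plan": [[0,0,0,0,0,0,0],[0,0,0,0,0,0,0],[0.004,0,-0.009,0,0,0,0],[0.005,0,-0.011,0,0,0,0],[0.0085,0,-0.018,0,0,0,0],[0.0085,0,-0.018,0,0,0,0],[0.0085,0,-0.018,0,0,0,0],[0,0,0,0,0,0,0]]}}

```text
t: 8.05
eef_pos: [561.8, 233.0, 160.4]
tcp_rot: [3.138, -0.428, 2.82]
ft_force: [0.5, 0.1, -1.6]
opening: 0.423
```

Run:
```python
from h import *
go([0,0,0]);snap("side","s4",(160,240,400,384))
```

```text
now 8.05 [561.8 233.  160.4] [ 3.138 -0.428  2.82 ] F [ 0.5  0.1 -1.6] M [-0.07 -0.55  0.02] op 0.423 j [ 0.18  0.66  1.39  0.21  1.47 -1.13]
shift tool [ 351.2 -399.9  335.2]
s4 scale 3.3333333333333335
8.1 [561.3 232.9 158.6] [ 3.139 -0.429  2.819] [-0.5 -0.1 -1.9] 0.432 [ 0.183  0.659  1.395  0.206  1.469 -1.126]
```

View pics/s4.png

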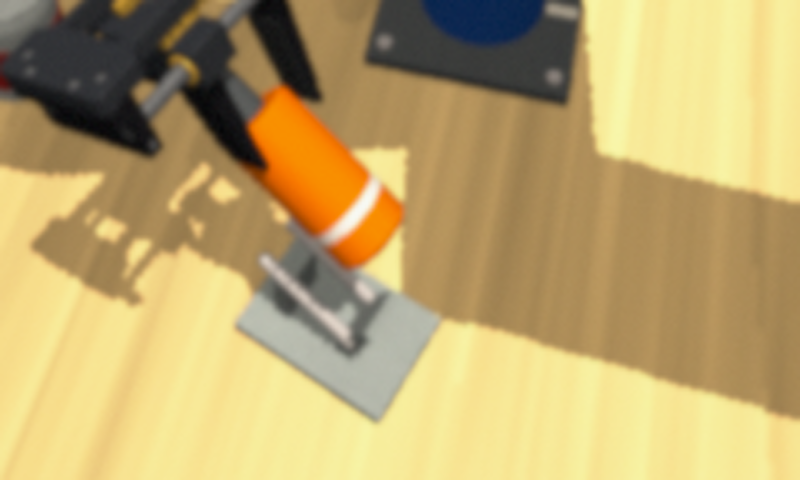

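Held clear of the cradle (foot end near (365,240), gripped near the knob end). Now rotate upright.

Request:
{"api": "servo_tool", "payload": {"plan": [[0,0,-0.005,0,-6.5,0,0],[0,0,0,0,-6.5,0,0],[0,0,0,0,-6.5,0,0],[0,0,0,0,-6.5,0,0],[0,0,0,0,-6.5,0,0],[0,0,0,0,-6.5,0,0],[0,0,0,0,-6.5,0,0],[0,0,0,0,-6.5,0,0]]}}

```text
t: 8.77
eef_pos: [563.6, 229.8, 158.5]
tcp_rot: [3.136, 0.466, 2.815]
ft_force: [0.7, -0.9, -1.6]
opening: 0.428
```

Request:
{"api": "servo_tool", "payload": {"plan": [[0,0,0,0,-6.5,0,0],[0,0,0,0,0,0,0]]}}

```text
t: 8.93
eef_pos: [560.9, 228.3, 156.4]
tcp_rot: [-3.138, 0.534, 2.817]
ft_force: [-0.2, 0.0, -1.7]
opening: 0.427
```

Run:
```python
from h import *
go([660,136.5,100],dirn(-54.5),-U)
```

```text
now 8.93 [560.9 228.3 156.4] [-3.138  0.534  2.817] F [-0.2  0.  -1.7] M [0.21 0.37 0.04] op 0.427 j [ 0.46  0.41  1.94 -0.79  0.53 -0.15]
shift tool [-77.3 -54.9 111.5]
turn tool [-0.21 -4.88 -0.01]
then shift [-67.5 -55.4 117.5]
```

Request:
{"api": "servo_tool", "payload": {"plan": [[0,0,0,-0.2,-4.9,0,0],[-0.0168,-0.0138,0.0292,0,0,0,0],[-0.0168,-0.0138,0.0292,0,0,0,0],[-0.0168,-0.0138,0.0292,0,0,0,0],[-0.0168,-0.0138,0.0292,0,0,0,0],[0,0,0,0,0,0,0],[0,0,0,0,0,0,0]]}}

```text
t: 9.52
eef_pos: [660.0, 133.6, 90.5]
tcp_rot: [-3.135, 0.578, 2.819]
ft_force: [-0.4, 0.9, -1.9]
opening: 0.429
```

Run:
```python
from h import *
snap("side","s5",(100,180,300,330));snap("scene","c5",(280,170,480,320))
go([660,136.5,60],dirn(-54.5),-U)
import cv2;a=[cv2.imread(f"pics/{n}.png") for n in("s5","c5")];cv2.imwrite("pics/sc5.png",cv2.resize(np.hstack(a),(800,300)))
```

```text
s5 scale 4.0
9.5667 [659.9 133.7  90.6] [-3.135  0.579  2.819] [-0.5  0.3 -2.1] 0.427 [ 0.233  0.567  1.91  -1.09   0.338 -0.025]
c5 scale 4.0
9.6167 [659.5 134.7  91.3] [-3.136  0.58   2.819] [ 0.8 -0.1 -1.8] 0.425 [ 0.235  0.566  1.911 -1.091  0.338 -0.023]
now 9.62 [659.5 134.7  91.3] [-3.136  0.58   2.819] F [ 0.8 -0.1 -1.8] M [0.28 0.32 0.02] op 0.425 j [ 0.23  0.57  1.91 -1.09  0.34 -0.02]
shift tool [17.2  2.  26.1]
turn tool [-0.26 -2.29  0.13]
then shift [18.3  1.9 25.4]
```

View pics/sc5.png

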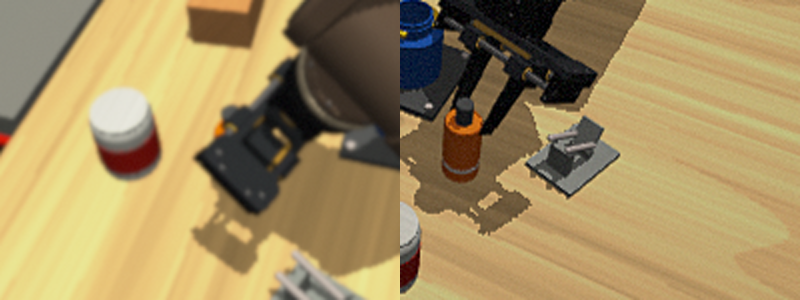

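Request:
{"api": "servo_tool", "payload": {"plan": [[0,0,0,-3.44,0,-4.9,0],[0,0,0,-3.44,0,-4.9,0],[0,0,0,-3.44,0,-4.9,0],[0,0,0,0,-2.3,0,0],[0,0,0,0,0,0,0]]}}

```text
t: 10.03
eef_pos: [661.6, 139.2, 101.1]
tcp_rot: [-3.137, 0.601, 3.132]
ft_force: [1.2, -0.2, -1.7]
opening: 0.428
```

Run:
```python
from h import *
a=np.radians(-1);V=np.array([np.cos(a),np.sin(a),0]);d=np.cos(np.radians(-54.5))*V+np.sin(np.radians(-54.5))*Z
go([660,136.5,62],d,-V)
```

```text
now 10.03 [661.6 139.2 101.1] [-3.137  0.601  3.132] F [ 1.2 -0.2 -1.7] M [0.12 0.42 0.03] op 0.428 j [ 0.15  0.53  1.97 -1.11  0.11 -0.33]
shift tool [23.4 -2.6 31.4]
turn tool [-0.01 -1.05  0.36]
then shift [23.9 -2.7 30.9]
```

Request:
{"api": "servo_tool", "payload": {"plan": [[-0.0133,0.025,0.0063,0,0,0,0],[-0.0133,0.025,0.0063,0,0,0,0],[-0.0133,0.025,0.0063,0,0,0,0],[-0.0133,0.025,0.0063,0,0,0,0],[0,0,0,-2.75,0,-3.95,0],[0,0,0,-2.75,0,-3.95,0],[0,0,0,-2.75,0,-3.95,0],[0,0,0,-2.75,0,-3.95,0]]}}

```text
t: 10.7
eef_pos: [715.4, 249.3, 113.3]
tcp_rot: [3.139, 0.589, -2.94]
ft_force: [0.4, 0.2, -1.7]
opening: 0.43
```

```bash
cat >> h.py <<'E'
def dv(az,th):
    a=np.radians(az);V=np.array([np.cos(a),np.sin(a),0]);return np.cos(np.radians(th))*V+np.sin(np.radians(th))*Z,-V
E
python3 - <<'E'
from h import *
go([720,240,62],*dv(18,-54.5))
E
```

```text
now 10.7 [715.4 249.3 113.3] [ 3.139  0.589 -2.94 ] F [ 0.4  0.2 -1.7] M [0.06 0.39 0.01] op 0.43 j [ 0.26  0.59  1.76 -0.15  0.2  -1.37]
shift tool [ 26.3 -10.1  44.1]
turn tool [-3.53 -1.73 -5.3 ]
then shift [ 28.6 -10.3  42.6]
```

Request:
{"api": "servo_tool", "payload": {"plan": [[0,0,0,-3.5,-1.7,-5.3,0],[0.001,0,0.0125,0,0,0,0],[0.001,0,0.0125,0,0,0,0],[0.001,0,0.0125,0,0,0,0],[0.001,0,0.011,0,0,0,0],[0,0,0,0,0,0,0]]}}

```text
t: 11.2
eef_pos: [737.7, 260.7, 67.6]
tcp_rot: [3.132, 0.593, -2.903]
ft_force: [0.9, -0.3, -2.6]
opening: 0.424
```

Run:
```python
from h import *
go([740,250,60],*dv(18,-54.5))
snap("scene","c6",(360,160,512,274))
```

```text
now 11.2 [737.7 260.7  67.6] [ 3.132  0.593 -2.903] F [ 0.9 -0.3 -2.6] M [-0.02  0.43  0.02] op 0.424 j [ 0.26  0.68  1.73 -0.    0.13 -1.55]
shift tool [  4.5 -11.    6.1]
turn tool [-1.95 -1.48 -3.58]
then shift [  5.3 -10.9   5.6]
c6 scale 5.2631578947368425
11.25 [737.4 260.7  68.2] [ 3.132  0.594 -2.903] [-0.3 -0.1 -1.6] 0.428 [ 0.256  0.682  1.73  -0.004  0.135 -1.553]
```

View pics/c6.png

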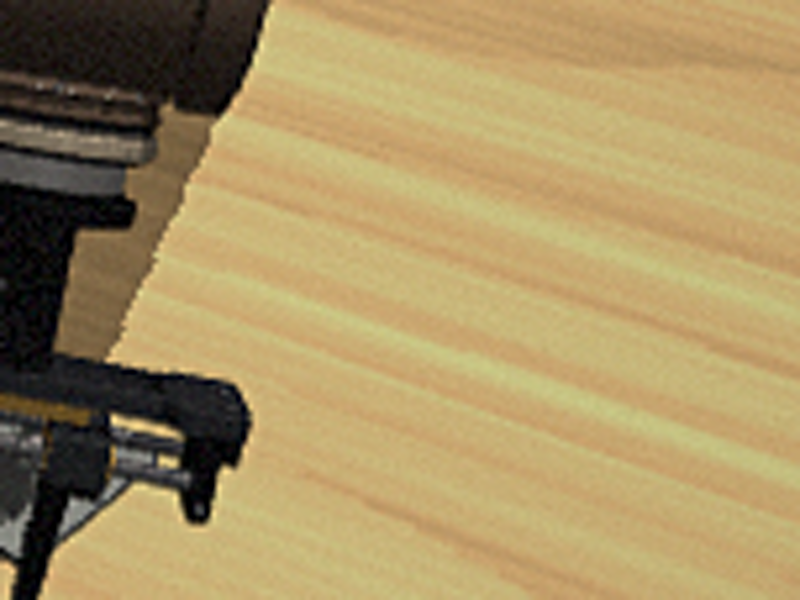

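Request:
{"api": "servo_tool", "payload": {"plan": [[0.0017,0,0.0025,0,-1.4,0,0],[0.0017,0,0.0025,0,0,0,0],[0.0006,0,0.0008,0,0,0,0],[0,0,0,0,0,0,0]]}}

```text
t: 11.58
eef_pos: [737.3, 261.5, 59.9]
tcp_rot: [3.132, 0.616, -2.904]
ft_force: [-0.4, -0.7, -1.8]
opening: 0.425
```

Request:
{"api": "servo_tool", "payload": {"plan": [[0.0011,0,0.0016,0,0,0,0],[0,0,0,0,0,0,0]]}}

```text
t: 11.75
eef_pos: [737.5, 261.7, 58.4]
tcp_rot: [3.131, 0.616, -2.904]
ft_force: [-0.0, -0.2, -1.6]
opening: 0.427
```

Request:
{"api": "servo_tool", "payload": {"plan": [[0.0011,0,0.0016,0,0,0,0],[0,0,0,0,0,0,0]]}}

```text
t: 11.92
eef_pos: [737.9, 261.7, 57.1]
tcp_rot: [3.131, 0.617, -2.905]
ft_force: [-1.1, -1.5, -3.2]
opening: 0.429
```

Request:
{"api": "servo_tool", "payload": {"plan": [[0.0011,0,0.0016,0,0,0,0],[0,0,0,0,0,0,0]]}}

```text
t: 12.08
eef_pos: [738.1, 261.7, 55.3]
tcp_rot: [3.131, 0.617, -2.905]
ft_force: [0.1, 0.5, -1.5]
opening: 0.428
```

Request:
{"api": "servo_tool", "payload": {"plan": [[0.0011,0,0.0016,0,0,0,0],[0,0,0,0,0,0,0]]}}

```text
t: 12.25
eef_pos: [739.7, 262.1, 55.6]
tcp_rot: [3.131, 0.623, -2.905]
ft_force: [-0.8, 0.8, -2.2]
opening: 0.428
```

Run:
```python
from h import *
go([740,250,60],*dv(18,-54.5))
F=np.array([0.,0,0])
snap("scene","c7",(270,180,430,300))
p=proj("c7",[728,258,45],1.0);print(p)
```

```text
now 12.25 [739.7 262.1  55.6] [ 3.131  0.623 -2.905] F [-0.8  0.8 -2.2] M [-0.03  0.43 -0.  ] op 0.428 j [ 0.26  0.7   1.75 -0.02  0.06 -1.53]
shift tool [ -0.5 -11.7  -5.2]
turn tool [-1.99  0.19 -3.61]
then shift [  0.2 -11.6  -5.6]
c7 scale 5.0
12.3 [739.4 262.   55.4] [ 3.131  0.622 -2.905] [ 0.2  0.9 -2.6] 0.426 [ 0.257  0.704  1.751 -0.022  0.065 -1.532]
[346.04746521 297.80147914]
```

View pics/c7.png

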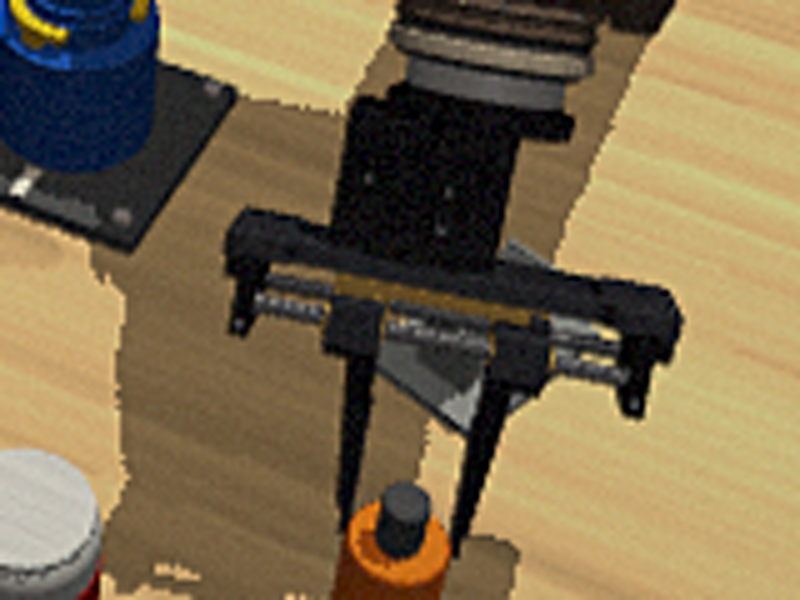

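Run:
```python
from h import *
d=-Ro.from_euler("xyz",[3.131,.622,-2.905]).as_matrix()[:,2]
g=np.array([739.4,262,55.4])+19*d;print(g,d)
for z in(116,120,124,128,132):
    print(z,onz("c7",(351.4,279.4),z,1.0))
```

```text
[728.68560435 259.20964643  70.84071413] [-0.56391556 -0.14686071  0.81266916]
116 [731.55577167 261.28746596 116.        ]
120 [734.65768283 261.92755822 120.        ]
124 [737.75959399 262.56765047 124.        ]
128 [740.86150516 263.20774272 128.        ]
132 [743.96341632 263.84783497 132.        ]
```

Request:
{"api": "servo_tool", "payload": {"plan": [[-0.0105,0,0.0069,0,0,0,0],[-0.0105,0,0.0069,0,0,0,0],[0,0,0,0,0,0,0]]}}

```text
t: 12.55
eef_pos: [765.4, 268.5, 58.8]
tcp_rot: [3.131, 0.626, -2.905]
ft_force: [0.3, -0.6, -2.3]
opening: 0.425
```

Request:
{"api": "servo_tool", "payload": {"plan": [[0.0011,0,0.0016,0,0,0,0],[0,0,0,0,0,0,0]]}}

```text
t: 12.72
eef_pos: [764.5, 268.3, 55.9]
tcp_rot: [3.131, 0.624, -2.905]
ft_force: [-0.0, 0.1, -1.9]
opening: 0.428
```

Request:
{"api": "servo_tool", "payload": {"plan": [[0.0011,0,0.0016,0,0,0,0],[0,0,0,0,0,0,0]]}}

```text
t: 12.88
eef_pos: [765.2, 268.6, 56.1]
tcp_rot: [3.131, 0.629, -2.905]
ft_force: [-0.0, -1.2, -2.5]
opening: 0.423
```

Run:
```python
from h import *
go([760,265,52],*dv(13.5,-54.5))
```

```text
now 12.88 [765.2 268.6  56.1] [ 3.131  0.629 -2.905] F [-0.  -1.2 -2.5] M [-0.04  0.38 -0.04] op 0.423 j [ 0.26  0.73  1.69 -0.01  0.1  -1.54]
shift tool [ 7.2 -2.2 -0.2]
turn tool [0.64 0.56 0.06]
then shift [ 7.2 -2.2 -0.1]
```

Request:
{"api": "servo_tool", "payload": {"plan": [[0.0017,0,0.0025,0,0.5,0,0],[0,0,0,0,0,0,0],[0,0,0,0,0,0,0]]}}

```text
t: 13.13
eef_pos: [766.3, 268.9, 56.4]
tcp_rot: [3.131, 0.627, -2.905]
ft_force: [-0.1, -0.3, -1.7]
opening: 0.426
```

Run:
```python
from h import *
go([760,265,52],*dv(13.5,-54.5))
```

```text
now 13.13 [766.3 268.9  56.4] [ 3.131  0.627 -2.905] F [-0.1 -0.3 -1.7] M [-0.03  0.38  0.01] op 0.426 j [ 0.26  0.73  1.68 -0.01  0.1  -1.55]
shift tool [ 8.3 -2.3 -0.5]
turn tool [0.65 0.42 0.06]
then shift [ 8.3 -2.3 -0.5]
```

Request:
{"api": "servo_tool", "payload": {"plan": [[-0.0155,0,0.0108,0,0,0,0],[-0.0155,0,0.0108,0,0,0,0],[-0.0155,0,0.0108,0,0,0,0],[0,0,0,0,0,0,0]]}}

```text
t: 13.47
eef_pos: [821.3, 282.7, 57.5]
tcp_rot: [3.131, 0.625, -2.904]
ft_force: [-0.2, 0.1, -0.6]
opening: 0.42
```

Request:
{"api": "servo_tool", "payload": {"plan": [[0.0017,0,0.0025,0,0,0,0],[0,0,0,0,0,0,0]]}}

```text
t: 13.63
eef_pos: [822.8, 283.2, 56.8]
tcp_rot: [3.131, 0.631, -2.904]
ft_force: [-0.4, -0.9, -0.1]
opening: 0.426
```

Request:
{"api": "servo_tool", "payload": {"plan": [[0.0011,0,0.0016,0,0,0,0],[0,0,0,0,0,0,0]]}}

```text
t: 13.8
eef_pos: [823.0, 283.4, 56.9]
tcp_rot: [3.131, 0.636, -2.904]
ft_force: [-0.6, -0.7, -0.8]
opening: 0.42
```

Run:
```python
from h import *
go([760,265,52],*dv(13.5,-54.5))
```

```text
now 13.8 [823.  283.4  56.9] [ 3.131  0.636 -2.904] F [-0.6 -0.7 -0.8] M [-0.05  0.3  -0.01] op 0.42 j [ 0.26  0.79  1.53 -0.    0.19 -1.55]
shift tool [ 55.7  -2.7 -35.1]
turn tool [0.67 0.93 0.09]
then shift [ 56.2  -3.1 -34.1]
```

Request:
{"api": "servo_tool", "payload": {"plan": [[0,0,0,0,0.8,0,0],[0,0,0,0,0,0,48],[0,0,0,0,0,0,55],[0,0,0,0,0,0,70],[0,0,0,0,0,0,90],[0,0,0,0,0,0,90],[0,0,0,0,0,0,90]]}}

```text
t: 14.38
eef_pos: [819.7, 282.8, 54.1]
tcp_rot: [3.131, 0.615, -2.904]
ft_force: [0.3, 0.2, -0.8]
opening: 0.774
```

Request:
{"api": "servo_tool", "payload": {"plan": [[0,0,-0.02,0,0,0,90],[0,0,-0.03,0,0,0,90],[0,0,-0.03,0,0,0,90],[0,0,-0.03,0,0,0,90],[0,0,-0.03,0,0,0,90],[0,0,0,0,0,0,90]]}}

```text
t: 14.88
eef_pos: [737.5, 261.1, 168.3]
tcp_rot: [3.131, 0.608, -2.904]
ft_force: [1.6, 0.0, 0.4]
opening: 0.901
```

Run:
```python
from h import *
go([760,265,52]);snap("wrist","w8");snap("scene","c8");snap("side","s8")
import cv2;a=cv2.imread("pics/w8.png");b=cv2.imread("pics/c8.png");print(proj("c8",[812,280,60]))
u,v=map(int,proj("c8",[812,280,60]));u=min(max(u,130),670);v=min(max(v,150),450)
cv2.imwrite("pics/wc8.png",np.hstack([cv2.resize(a,(400,300)),cv2.resize(b[v-150:v+150,u-130:u+130],(400,460))[:300] if 0 else b[v-150:v+150,u-130:u+130]]))
```

```text
now 14.88 [737.5 261.1 168.3] [ 3.131  0.608 -2.904] F [1.6 0.  0.4] M [ 0.05  0.1  -0.04] op 0.901 j [ 0.26  0.55  1.67 -0.    0.31 -1.56]
shift tool [ 47.8  -2.6 108.5]
w8 scale 1.5625
14.9333 [738.  261.2 166.3] [ 3.131  0.607 -2.904] [-0.4 -0.5 -0.7] 0.897 [ 0.256  0.553  1.669 -0.     0.313 -1.556]
c8 scale 1.5625
14.9833 [738.3 261.1 164.4] [ 3.131  0.605 -2.904] [ 0.5 -0.3  0. ] 0.9 [ 0.256  0.556  1.668 -0.     0.312 -1.556]
s8 scale 1.5625
15.0333 [738.3 261.1 162.9] [ 3.131  0.603 -2.904] [ 0.7 -0.2 -0.5] 0.895 [ 0.256  0.558  1.668 -0.     0.312 -1.556]
[533.40537412 514.28783186]
```

View pics/wc8.png

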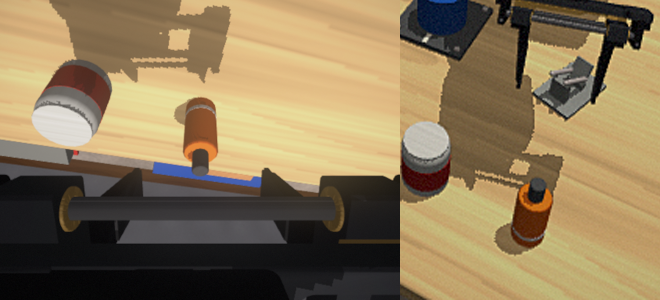

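The canister stands alone, upright: knob top at scene pixel (540,484), wrist pixel (400,345).

Run:
```python
from fit import *
print(onz("c8",(540,483),118),onz("w8",(400,345),118),tri(("c8",(540,483)),("w8",(400,345))))
M={"c8":hull("c8",(500,480,570,570)),"w8":hull("w8",(350,180,450,335))}
def f(p,full=False):
    r=[cv2.countNonZero(cyl(np.array([p[0],p[1],0.]),np.array([0,1e-3,1]),0,n)&m)/cv2.countNonZero(cyl(np.array([p[0],p[1],0.]),np.array([0,1e-3,1.]),0,n)|m) for n,m in M.items()]
    return r if full else -sum(r)
x0=[812,280];r=minimize(f,x0,method="Nelder-Mead",options=dict(initial_simplex=[[812,280],[820,280],[812,288]]));print(r.x,f(r.x,True))
T=[*r.x,160]
go([812,280,160],[0,0,-1],[-np.cos(.313),-np.sin(.313),0])
```

```text
[804.  277.8 118. ] [804.5 277.1 118. ] (array([804.2, 277.4, 118.2]), [np.float64(0.40373750345330467), np.float64(0.403737503453317)])
[803.9 279.9] [0.8661275831087152, 0.03554868624420402]
now 15.03 [738.3 261.1 162.9] [ 3.1  0.6 -2.9] F [ 0.7 -0.2 -0.5] M [0.1 0.2 0. ] op 0.895 j [ 0.3  0.6  1.7 -0.   0.3 -1.6]
shift tool [-61.    0.6  45.6]
turn tool [-0.7 34.6 -4. ]
then shift [-75.9  -4.7   2.9]
```

Request:
{"api": "servo_tool", "payload": {"plan": [[0,0,-0.005,0,6.8,0,90],[0,0,0,0,6.8,0,90],[0,0,0,0,6.8,0,90],[0,0,0,0,6.8,0,90],[0,0,0,0,6.8,0,70],[0,0,0,0,0,0,70]]}}

```text
t: 15.53
eef_pos: [733.6, 259.6, 156.4]
tcp_rot: [3.133, 0.0, -2.899]
ft_force: [1.6, 0.3, -0.8]
opening: 0.815
```

Run:
```python
from h import *
go([804.2,277.6,140],[0,0,-1],[-np.cos(.313),-np.sin(.313),0])
```

```text
now 15.53 [733.6 259.6 156.4] [ 3.133  0.    -2.899] F [ 1.6  0.3 -0.8] M [ 0.15 -0.2   0.04] op 0.815 j [ 0.25  0.75  1.15  0.01  1.25 -1.56]
shift tool [-72.8   0.3  16.4]
turn tool [ 0.48  0.03 -4.01]
then shift [-72.7  -4.6  16.4]
```

Request:
{"api": "servo_tool", "payload": {"plan": [[-0.024,0,0.004,0.5,0,0,70],[-0.024,0,0.004,0,0,0,70],[-0.022,0,0.004,0,0,0,70],[0,0,0,0,0,0,70]]}}

```text
t: 15.87
eef_pos: [805.0, 277.1, 133.5]
tcp_rot: [-3.141, 0.0, -2.899]
ft_force: [-0.8, -0.5, -0.2]
opening: 0.704
```

Run:
```python
from h import *
snap("wrist","w9");snap("scene","c9")
go([804.2,277.6,91.5],[0,0,-1],[-np.cos(.243),-np.sin(.243),0])
```

```text
w9 scale 1.5625
15.9167 [803.6 276.9 133.4] [-3.141e+00 -1.000e-03 -2.899e+00] [-0.8  0.5 -1.3] 0.703 [ 2.550e-01  8.910e-01  9.020e-01 -1.000e-03  1.350e+00 -1.559e+00]
c9 scale 1.5625
15.9667 [802.7 276.8 134.7] [-3.141e+00 -1.000e-03 -2.899e+00] [-1.2 -0.3  0.2] 0.702 [ 2.550e-01  8.880e-01  9.040e-01 -1.000e-03  1.351e+00 -1.559e+00]
now 15.97 [802.7 276.8 134.7] [-3.141e+00 -1.000e-03 -2.899e+00] F [-1.2 -0.3  0.2] M [ 0.13 -0.12  0.  ] op 0.702 j [ 0.25  0.89  0.9  -0.    1.35 -1.56]
shift tool [-1.7  0.5 43.2]
turn tool [-0.05 -0.06 -0.  ]
then shift [-1.6  0.4 43.2]
```

Request:
{"api": "servo_tool", "payload": {"plan": [[-0.0015,0.0005,0.015,0,0,0,70],[0,0,0.016,0,0,0,70],[0,0,0.0085,0,0,0,70],[0,0,0,0,0,0,70]]}}

```text
t: 16.3
eef_pos: [802.6, 277.6, 94.0]
tcp_rot: [-3.141, 0.004, -2.898]
ft_force: [-0.7, 0.1, -0.4]
opening: 0.702
```

Run:
```python
from h import *
go([804.2,277.6,91.5],[0,0,-1],[-np.cos(.243),-np.sin(.243),0])
```

```text
now 16.3 [802.6 277.6  94. ] [-3.141  0.004 -2.898] F [-0.7  0.1 -0.4] M [ 0.15 -0.1  -0.03] op 0.702 j [ 0.26  0.91  0.95 -0.    1.27 -1.56]
shift tool [-1.5 -0.4  2.5]
turn tool [-0.04  0.24  0.02]
then shift [-1.5 -0.4  2.5]
```

Now close on the knob.

Request:
{"api": "servo_tool", "payload": {"plan": [[-0.0015,-0.0004,0.0015,0,0.2,0,60],[0,0,0,0,0,0,30],[0,0,0,0,0,0,0],[0,0,0,0,0,0,0],[0,0,0,0,0,0,0],[0,0,0,0,0,0,0],[0,0,0,0,0,0,0],[0,0,0,0,0,0,0]]}}

```text
t: 16.97
eef_pos: [804.9, 277.9, 97.6]
tcp_rot: [-3.141, 0.007, -2.898]
ft_force: [0.1, -0.4, -0.1]
opening: 0.194
```

Request:
{"api": "servo_tool", "payload": {"plan": [[0,0,0,0,0,0,0],[0,0,0,0,0,0,0],[0,0,0,0,0,0,0]]}}

```text
t: 17.22
eef_pos: [804.9, 277.8, 97.8]
tcp_rot: [-3.141, 0.007, -2.898]
ft_force: [0.7, 1.3, -0.1]
opening: 0.018
```

Request:
{"api": "servo_tool", "payload": {"plan": [[0,0,-0.005,0,0,0,0],[0,0,-0.015,0,0,0,0],[0,0,-0.03,0,0,0,0],[0,0,-0.03,0,0,0,0],[0,0,-0.03,0,0,0,0],[0,0,-0.03,0,0,0,0],[0,0,-0.02,0,0,0,0],[0,0,0,0,0,0,0]]}}

```text
t: 17.88
eef_pos: [802.6, 277.4, 264.2]
tcp_rot: [-3.141, 0.002, -2.898]
ft_force: [0.8, -1.2, 0.2]
opening: 0.004
```

Run:
```python
from h import *
go([501.5,-12.7,250],[0,0,-1],[-np.cos(.243),-np.sin(.243),0])
```

```text
now 17.88 [802.6 277.4 264.2] [-3.141e+00  2.000e-03 -2.898e+00] F [ 0.8 -1.2  0.2] M [ 0.16 -0.15 -0.02] op 0.004 j [ 0.26  0.83  0.7  -0.    1.61 -1.56]
shift tool [ 362.2 -209.    13.5]
turn tool [-0.04  0.14  0.02]
then shift [ 362.1 -209.1   14.2]
```

Missed the knob, so look.

Run:
```python
from h import *
import cv2
snap("wrist","w10");snap("scene","c10")
P=lambda n:cv2.imread(f"pics/{n}.png")
w=cv2.resize(P("w10"),(400,300));w9=cv2.resize(P("w9"),(400,300));c=P("c10")[390:590,400:670];c9=P("c9")[390:590,400:670]
c=cv2.resize(c,(400,296));c9=cv2.resize(c9,(400,296))
cv2.imwrite("pics/m10.png",np.vstack([np.hstack([w9,w]),np.hstack([c9,c])]))
```

```text
w10 scale 1.5625
17.9333 [802.4 277.4 262.3] [-3.141e+00  1.000e-03 -2.898e+00] [0.5 0.1 0.4] 0.007 [ 2.550e-01  8.320e-01  7.050e-01 -1.000e-03  1.603e+00 -1.559e+00]
c10 scale 1.5625
17.9833 [802.  277.2 259.6] [-3.141e+00 -2.000e-03 -2.898e+00] [-0.2  0.6 -0.9] 0.004 [ 2.550e-01  8.340e-01  7.080e-01 -1.000e-03  1.602e+00 -1.559e+00]
```

View pics/m10.png

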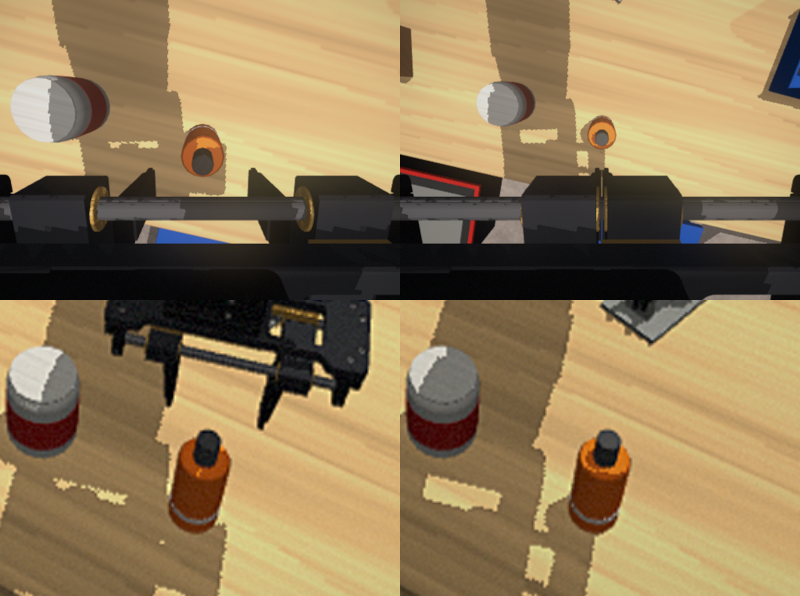

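The canister still stands where it was: scene knob (540,483), wrist knob (404,278). I'll check the geometry by projecting.

Run:
```python
from h import *
np.set_printoptions(precision=1,suppress=True)
print(proj("c9",[802.7,276.8,134.7]),"expected fingers mid 546,469")
for n in ("w8","w9","w10","w3"):
    R=np.array(C[n]["R"]);print(n,"cam",-R.T@np.array(C[n]["t"]),"fwd",R[2])
print("w9",onz("w9",(404,322),118),"w10",onz("w10",(404,278),118),onz("w8",(400,345),118))
print(tri(("w10",(404,278)),("w9",(404,322)),("c10",(540,483))),tri(("w10",(404,278)),("c10",(540,483))),tri(("w9",(404,322)),("w8",(400,345))))
```

```text
[541.4 474. ] expected fingers mid 546,469
w8 cam [575.1 220.4 292.8] fwd [ 0.7  0.2 -0.7]
w9 cam [740.7 262.1 330.9] fwd [ 0.2  0.1 -1. ]
w10 cam [737.9 262.2 461.5] fwd [ 0.2  0.1 -1. ]
w3 cam [626.3 210.2 372.5] fwd [-0.2  0.1 -1. ]
w9 [800.1 277.  118. ] w10 [803.6 278.8 118. ] [804.5 277.1 118. ]
(array([802.5, 277.9, 115.5]), [np.float64(1.920548254288379), np.float64(1.68313247719743), np.float64(0.42708680351590333)]) (array([803.8, 278.3, 117.8]), [np.float64(0.5490588549628399), np.float64(0.549058854962725)]) (array([799.1, 276.2, 122. ]), [np.float64(0.48042734864039927), np.float64(0.48042734864055103)])
```

Run:
```python
from h import *
import cv2
from cell import env
np.set_printoptions(precision=1,suppress=True)
T=np.array([802.4,277.4,262.3]);Rm=Ro.from_euler("xyz",[-3.141,.001,-2.898]).as_matrix()
for dz in(-40,-20,0,10):
    print(dz,proj("w10",T+dz*Rm[:,2]),[proj("w10",T+dz*Rm[:,2]+k*10*Rm[:,0]) for k in(-1,1)])
T9=np.array([803.1,276.9,134]);R=Ro.from_euler("xyz",[-3.141,-.001,-2.899]).as_matrix()
for dz in(-40,-20,0): print("c9",dz,[proj("c9",T9+dz*R[:,2]+k*R[:,1]) for k in(-38,38)],[proj("w9",T9+dz*R[:,2]+k*R[:,1]) for k in(-33,33)])
w=cv2.imread("pics/w10.png")[290:420,330:480];c=cv2.imread("pics/c9.png")[420:520,470:640]
cv2.imwrite("pics/z.png",np.hstack([cv2.resize(w,(400,347)),cv2.resize(c,(400,347)) if 0 else cv2.resize(c,(400,347))]))
```

```text
-40 [401.3 378.5] [array([401.4, 405.6]), array([401.3, 350.6])]
-20 [401.5 358.1] [array([401.6, 382.7]), array([401.5, 332.8])]
0 [401.7 341.4] [array([401.7, 363.9]), array([401.7, 318.3])]
10 [401.8 334.2] [array([401.8, 355.8]), array([401.7, 312.1])]
c9 -40 [array([513.2, 447.2]), array([579.1, 462.8])] [array([303.1, 376.7]), array([500.5, 376.7])]
c9 -20 [array([511.5, 457.3]), array([576.2, 472.8])] [array([313.5, 356.1]), array([490.4, 356.2])]
c9 0 [array([509.8, 466.9]), array([573.4, 482.4])] [array([322. , 339.4]), array([482.2, 339.4])]
```

View pics/z.png

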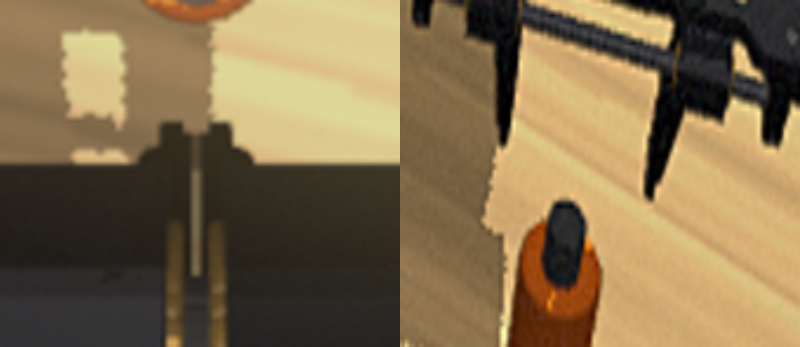

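Fingertips seen in the scene view sit about 11–20 mm behind the reported TCP, so the close passed above the knob. Go deeper this time; open at 70% the fingers clear the body.

Request:
{"api": "servo_tool", "payload": {"plan": [[0,0,0.035,0,0,0,70],[0,0,0.035,0,0,0,70],[0,0,0.03,0,0,0,70],[0,0,0.015,0,0,0,70],[0,0,0,0,0,0,70],[0,0,0,0,0,0,70],[0,0,0,0,0,0,70],[0,0,0,0,0,0,70]]}}

```text
t: 18.65
eef_pos: [797.7, 275.9, 130.0]
tcp_rot: [-3.141, -0.015, -2.898]
ft_force: [0.6, -0.3, 1.0]
opening: 0.51
```

Request:
{"api": "servo_tool", "payload": {"plan": [[0,0,0,0,0,0,70],[0,0,0,0,0,0,70],[0,0,0,0,0,0,70]]}}

```text
t: 18.9
eef_pos: [798.7, 276.3, 133.3]
tcp_rot: [-3.141, -0.011, -2.898]
ft_force: [-0.6, 0.6, -0.1]
opening: 0.681
```

Run:
```python
from h import *
go([803.5,278,81],[0,0,-1],[-np.cos(.243),-np.sin(.243),0])
```

```text
now 18.9 [798.7 276.3 133.3] [-3.141 -0.011 -2.898] F [-0.6  0.6 -0.1] M [ 0.12 -0.17 -0.01] op 0.681 j [ 0.26  0.89  0.91 -0.    1.36 -1.56]
shift tool [-5.7  0.6 52.2]
turn tool [-0.05 -0.62  0.02]
then shift [-5.1  0.5 52.3]
```

Request:
{"api": "servo_tool", "payload": {"plan": [[-0.0055,0.0005,0.004,0,-0.6,0,70],[0,0,0.018,0,0,0,70],[0,0,0.018,0,0,0,70],[0,0,0.012,0,0,0,70],[0,0,0,0,0,0,70],[0,0,0,0,0,0,70]]}}

```text
t: 19.4
eef_pos: [807.1, 279.0, 83.2]
tcp_rot: [-3.141, 0.01, -2.898]
ft_force: [1.0, -0.1, 0.7]
opening: 0.698
```

Run:
```python
from h import *
go([803.5,278,80],[0,0,-1],[-np.cos(.243),-np.sin(.243),0])
```

```text
now 19.4 [807.1 279.   83.2] [-3.141  0.01  -2.898] F [ 1.  -0.1  0.7] M [ 0.08 -0.14  0.  ] op 0.698 j [ 0.26  0.93  0.95 -0.    1.25 -1.56]
shift tool [ 3.8 -0.1  3.2]
turn tool [-0.04  0.56  0.02]
then shift [ 3.7 -0.1  3.2]
```

Request:
{"api": "servo_tool", "payload": {"plan": [[0.0035,0,0.005,0,0.5,0,70],[0,0,0,0,0,0,50],[0,0,0,0,0,0,0],[0,0,0,0,0,0,0],[0,0,0,0,0,0,0],[0,0,0,0,0,0,0],[0,0,0,0,0,0,0],[0,0,0,0,0,0,0]]}}

```text
t: 20.07
eef_pos: [804.9, 278.6, 82.0]
tcp_rot: [-3.141, 0.005, -2.898]
ft_force: [0.1, 0.4, 0.4]
opening: 0.268
```

Request:
{"api": "servo_tool", "payload": {"plan": [[0,0,0,0,0,0,0],[0,0,0,0,0,0,0],[0,0,0,0,0,0,0]]}}

```text
t: 20.32
eef_pos: [804.9, 278.5, 82.1]
tcp_rot: [-3.141, 0.006, -2.898]
ft_force: [-0.3, -0.1, 0.2]
opening: 0.193
```

Run:
```python
from h import *
go([803.5,278,80],[0,0,-1],[-np.cos(.243),-np.sin(.243),0])
```

```text
now 20.32 [804.9 278.5  82.1] [-3.141  0.006 -2.898] F [-0.3 -0.1  0.2] M [ 0.06 -0.13  0.01] op 0.193 j [ 0.26  0.93  0.95 -0.    1.25 -1.56]
shift tool [ 1.5 -0.1  2.1]
turn tool [-0.04  0.32  0.03]
then shift [ 1.5 -0.1  2.1]
```

Gripped at 0.193, the knob's diameter. Lift and carry to the shell.

Request:
{"api": "servo_tool", "payload": {"plan": [[0,0,-0.005,0,0,0,0],[0,0,-0.015,0,0,0,0],[0,0,-0.03,0,0,0,0],[0,0,-0.035,0,0,0,0],[0,0,-0.035,0,0,0,0],[0,0,-0.035,0,0,0,0],[0,0,-0.015,0,0,0,0],[0,0,0,0,0,0,0]]}}

```text
t: 20.98
eef_pos: [802.2, 277.9, 255.9]
tcp_rot: [-3.141, -0.004, -2.898]
ft_force: [1.0, -0.5, -0.7]
opening: 0.189
```

Request:
{"api": "servo_tool", "payload": {"plan": [[0.02,-0.0115,0,0,0,0,0],[0.0326,-0.0187,0,0,0,0,0],[0.0326,-0.0187,0,0,0,0,0],[0.0326,-0.0187,0,0,0,0,0],[0.0326,-0.0187,0,0,0,0,0],[0.0326,-0.0187,0,0,0,0,0],[0.0326,-0.0187,0,0,0,0,0],[0.0326,-0.0187,0,0,0,0,0]]}}

```text
t: 21.65
eef_pos: [584.3, 76.9, 243.9]
tcp_rot: [3.14, -0.015, -2.892]
ft_force: [1.0, -0.7, -1.4]
opening: 0.19
```

Request:
{"api": "servo_tool", "payload": {"plan": [[0.0326,-0.0187,0,0,0,0,0],[0.0326,-0.0187,0,0,0,0,0],[0.025,-0.0145,0,0,0,0,0],[0,0,0,0,0,0,0],[0,0,0,0,0,0,0]]}}

```text
t: 22.07
eef_pos: [496.9, -1.8, 241.0]
tcp_rot: [3.138, -0.022, -2.896]
ft_force: [1.2, 0.1, -1.0]
opening: 0.191
```

Run:
```python
from h import *
go([501,-12.7,215],[0,0,-1],[-np.cos(.243),-np.sin(.243),0])
```

```text
now 22.07 [496.9  -1.8 241. ] [ 3.138 -0.022 -2.896] F [ 1.2  0.1 -1. ] M [ 0.16 -0.19  0.05] op 0.191 j [-0.13  0.26  1.78 -0.01  1.13 -1.95]
shift tool [ -1.9 -11.6  25.9]
turn tool [ 0.19 -1.27  0.16]
then shift [ -1.4 -11.5  26. ]
```

Request:
{"api": "servo_tool", "payload": {"plan": [[-0.0014,-0.0115,0.008,0.2,-1.25,0.15,0],[0,0,0.008,0,0,0,0],[0,0,0,0,0,0,0],[0,0,0,0,0,0,0]]}}

```text
t: 22.4
eef_pos: [501.0, -11.5, 222.5]
tcp_rot: [3.141, -0.002, -2.898]
ft_force: [0.2, 0.3, -1.8]
opening: 0.192
```

Run:
```python
from fit import *
snap("scene","c11");snap("side","s11")
go([501,-12.7,215],[0,0,-1],[-np.cos(.243),-np.sin(.243),0])
from cell import env
p=env.state()["eef_pos"];f0=np.array([p[0],p[1],p[2]-82])
M={}
for n in("c11","s11"):
    u,v=proj(n,f0+[0,0,45]).astype(int);print(n,u,v)
    h=cv2.cvtColor(cv2.imread(f"pics/{n}.png"),cv2.COLOR_BGR2HSV);m=cv2.inRange(h,(4,190,60),(15,255,255));k=np.zeros_like(m);k[v-60:v+60,u-50:u+50]=255
    M[n]=cv2.morphologyEx(m&k,cv2.MORPH_OPEN,np.ones((3,3)))
    vv,uu=np.nonzero(M[n]);print(len(uu),uu.min(),uu.max(),vv.min(),vv.max())
    # medial axis of the orange silhouette against the model silhouette, row by row
    mod=cyl(f0,np.array([0,1e-4,1.]),0,n)
    for r in range(vv.min()+3,vv.max(),8):
        a=uu[vv==r];b=np.nonzero(mod[r])[0]
        if len(a) and len(b):print(r,a.min(),a.max(),"model",b.min(),b.max())
    b=np.nonzero(mod)[0];print("model rows",b.min(),b.max())
```

```text
c11 scale 1.5625
22.45 [501.  -11.3 222.4] [ 3.1 -0.  -2.9] [ 0.7  0.6 -2.2] 0.192 [-0.2  0.3  1.8  0.   1.1 -2. ]
s11 scale 1.5625
22.5 [501.1 -11.4 222.7] [ 3.1 -0.  -2.9] [-0.5 -0.  -1.3] 0.191 [-0.2  0.3  1.8  0.   1.1 -2. ]
now 22.5 [501.1 -11.4 222.7] [ 3.1 -0.  -2.9] F [-0.5 -0.  -1.3] M [ 0.1 -0.1  0. ] op 0.191 j [-0.1  0.3  1.8  0.   1.1 -2. ]
shift tool [ 0.4 -1.3  7.7]
turn tool [ 0.1 -0.1  0. ]
then shift [ 0.4 -1.3  7.7]
c11 447 239
1140 435 462 212 267
215 437 461 model 435 463
223 437 460 model 435 463
231 437 460 model 435 462
239 436 461 model 434 462
247 437 460 model 434 461
255 441 456 model 434 461
263 437 459 model 435 460
model rows 208 269
s11 485 291
1520 471 505 259 324
262 477 502 model 472 505
270 474 505 model 471 507
278 474 503 model 470 506
286 473 503 model 469 504
294 471 500 model 468 503
302 471 500 model 467 502
310 477 496 model 466 500
318 471 479 model 468 499
model rows 255 326
```

Run:
```python
from fit import *
for n,f,box in(("scene","scene0",(405,262,485,335)),("side","side0",(435,310,522,395))):
    h=cv2.cvtColor(cv2.imread(f"pics/{f}.png"),cv2.COLOR_BGR2HSV);m=cv2.inRange(h,(105,120,25),(125,255,255));k=np.zeros_like(m);k[box[1]:box[3],box[0]:box[2]]=255;m=cv2.morphologyEx(m&k,cv2.MORPH_OPEN,np.ones((3,3)))
    t=np.linspace(0,6.283,60);P=[[501+44*np.cos(a),-12.7+44*np.sin(a),z] for a in t for z in(12,88)]
    mod=np.zeros_like(m);cv2.fillConvexPoly(mod,cv2.convexHull(np.array([proj(n,p) for p in P],np.float32).round().astype(np.int32)),255)
    b=np.nonzero(mod)[0];print(n,"rows",b.min(),b.max());D=[]
    for r in range(b.min()+20,b.max()-8,4):
        a=np.nonzero(m[r])[0];c=np.nonzero(mod[r])[0]
        if len(a):D.append((r,a.min()-c.min(),a.max()-c.max()))
    print(D)
```

```text
scene rows 269 335
[(289, np.int64(2), np.int64(0)), (293, np.int64(3), np.int64(-1)), (297, np.int64(2), np.int64(-1)), (301, np.int64(2), np.int64(0)), (305, np.int64(2), np.int64(-1)), (309, np.int64(1), np.int64(0)), (313, np.int64(1), np.int64(0)), (317, np.int64(2), np.int64(0)), (321, np.int64(2), np.int64(0)), (325, np.int64(2), np.int64(-1))]
side rows 317 397
[(337, np.int64(2), np.int64(-10)), (341, np.int64(1), np.int64(-13)), (345, np.int64(2), np.int64(0)), (349, np.int64(2), np.int64(0)), (353, np.int64(1), np.int64(0)), (357, np.int64(2), np.int64(0)), (361, np.int64(2), np.int64(0)), (365, np.int64(2), np.int64(-1)), (369, np.int64(3), np.int64(-1)), (373, np.int64(3), np.int64(-1)), (377, np.int64(3), np.int64(-1)), (381, np.int64(3), np.int64(-1)), (385, np.int64(4), np.int64(-1))]
```

Request:
{"api": "servo_tool", "payload": {"plan": [[0.0004,-0.0013,0.008,0,0,0,0],[0,0,0.01,0,0,0,0],[0,0,0.008,0,0,0,0],[0,0,0,0,0,0,0]]}}

```text
t: 22.83
eef_pos: [501.5, -11.6, 194.3]
tcp_rot: [3.141, -0.001, -2.896]
ft_force: [-0.3, -0.9, -1.0]
opening: 0.195
```

Run:
```python
from h import *
go([501,-12.7,187],[0,0,-1],[-np.cos(.243),-np.sin(.243),0])
```

```text
now 22.83 [501.5 -11.6 194.3] [ 3.141e+00 -1.000e-03 -2.896e+00] F [-0.3 -0.9 -1. ] M [ 0.12 -0.1  -0.04] op 0.195 j [-0.15  0.31  1.84  0.    0.99 -1.97]
shift tool [ 0.7 -1.   7.3]
turn tool [ 0.05 -0.08  0.15]
then shift [ 0.7 -1.   7.3]
```

Request:
{"api": "servo_tool", "payload": {"plan": [[0.0007,-0.001,0.004,0,0,0,0],[0,-0.0005,0.006,0,0,0,0],[0,0,0.006,0,0,0,0],[0,0,0,0,0,0,0]]}}

```text
t: 23.17
eef_pos: [501.0, -13.2, 176.0]
tcp_rot: [3.14, -0.002, -2.896]
ft_force: [-0.1, 0.1, -1.6]
opening: 0.186
```

Request:
{"api": "servo_tool", "payload": {"plan": [[0,0,0.008,0,0,0,0],[0,0,0.008,0,0,0,0],[0,0,0.008,0,0,0,0],[0,0,0,0,0,0,0]]}}

```text
t: 23.5
eef_pos: [501.0, -13.3, 149.6]
tcp_rot: [3.141, -0.002, -2.896]
ft_force: [0.6, 0.1, -1.7]
opening: 0.189
```

Run:
```python
from h import *
go([501,-12.7,100],[0,0,-1],[-np.cos(.243),-np.sin(.243),0])
```

```text
now 23.5 [501.  -13.3 149.6] [ 3.141e+00 -2.000e-03 -2.896e+00] F [ 0.6  0.1 -1.7] M [ 0.13 -0.13 -0.04] op 0.189 j [-0.16  0.36  1.9   0.    0.88 -1.98]
shift tool [-0.3  0.5 49.6]
turn tool [ 0.06 -0.11  0.14]
then shift [-0.2  0.6 49.6]
```

Request:
{"api": "servo_tool", "payload": {"plan": [[0,0,0.01,0,0,0,0],[0,0,0.01,0,0,0,0],[0,0,0.01,0,0,0,0],[0,0,0.006,0,0,0,0],[0,0,0,0,0,0,0]]}}

```text
t: 23.92
eef_pos: [501.2, -13.3, 111.5]
tcp_rot: [3.141, -0.002, -2.896]
ft_force: [0.1, -0.3, -1.7]
opening: 0.188
```

Request:
{"api": "servo_tool", "payload": {"plan": [[0,0,0.004,0,0,0,0],[0,0,0.002,0,0,0,0],[0,0,0,0,0,0,0]]}}

```text
t: 24.17
eef_pos: [501.6, -13.4, 105.6]
tcp_rot: [3.141, -0.001, -2.896]
ft_force: [-0.4, -0.4, -2.2]
opening: 0.19
```

Request:
{"api": "servo_tool", "payload": {"plan": [[0,0,0.002,0,0,0,0],[0,0,0,0,0,0,0]]}}

```text
t: 24.33
eef_pos: [501.9, -13.4, 103.9]
tcp_rot: [3.141, -0.0, -2.896]
ft_force: [-0.6, 0.4, -1.3]
opening: 0.194
```

Request:
{"api": "servo_tool", "payload": {"plan": [[0,0,0.002,0,0,0,0],[0,0,0,0,0,0,0]]}}

```text
t: 24.5
eef_pos: [502.1, -13.4, 102.2]
tcp_rot: [3.142, 0.0, -2.896]
ft_force: [-0.2, -0.3, -2.1]
opening: 0.192
```

Request:
{"api": "servo_tool", "payload": {"plan": [[0,0,0.002,0,0,0,0],[0,0,0,0,0,0,0]]}}

```text
t: 24.67
eef_pos: [502.2, -13.5, 100.2]
tcp_rot: [-3.141, 0.001, -2.896]
ft_force: [0.4, 0.8, -1.6]
opening: 0.192
```

Request:
{"api": "servo_tool", "payload": {"plan": [[0,0,0.002,0,0,0,0],[0,0,0,0,0,0,0]]}}

```text
t: 24.83
eef_pos: [503.7, -13.7, 100.3]
tcp_rot: [-3.14, 0.005, -2.896]
ft_force: [-0.2, 0.4, -2.7]
opening: 0.191
```

Request:
{"api": "servo_tool", "payload": {"plan": [[0,0,0.001,0,0,0,0],[0,0,0,0,0,0,0]]}}

```text
t: 25.0
eef_pos: [503.8, -13.7, 100.3]
tcp_rot: [-3.139, 0.006, -2.896]
ft_force: [-0.6, 0.5, -2.3]
opening: 0.191
```

Run:
```python
from h import *
go([501,-12.7,100],[0,0,-1],[-np.cos(.243),-np.sin(.243),0])
```

```text
now 25.0 [503.8 -13.7 100.3] [-3.139  0.006 -2.896] F [-0.6  0.5 -2.3] M [0.25 0.09 0.05] op 0.191 j [-0.16  0.44  1.95  0.    0.75 -1.97]
shift tool [2.5 1.6 0.2]
turn tool [-0.13  0.33  0.15]
then shift [2.5 1.6 0.3]
```

Floor reached at exactly the predicted height. Release with a small opening, then rise.

Request:
{"api": "servo_tool", "payload": {"plan": [[0.001,0,0,0,0,0,21],[0,0,0,0,0,0,23],[0,0,0,0,0,0,25],[0,0,0,0,0,0,25],[0,0,-0.004,0,0,0,25],[0,0,-0.008,0,0,0,25],[0,0,-0.012,0,0,0,26],[0,0,-0.015,0,0,0,30]]}}

```text
t: 25.67
eef_pos: [501.6, -13.9, 139.0]
tcp_rot: [-3.141, 0.002, -2.896]
ft_force: [-0.2, -0.0, 0.6]
opening: 0.281
```

Request:
{"api": "servo_tool", "payload": {"plan": [[0,0,-0.03,0,0,0,60],[0,0,-0.035,0,0,0,60],[0,0,-0.035,0,0,0,60],[0,0,-0.035,0,0,0,60],[0,0,0,0,0,0,60]]}}

```text
t: 26.08
eef_pos: [500.7, -13.7, 285.4]
tcp_rot: [-3.14, 0.004, -2.896]
ft_force: [-0.0, -0.3, 0.2]
opening: 0.578
```

Run:
```python
from fit import *
snap("scene","c12");snap("side","s12");snap("wrist","w12")
for n in("c12","s12"):
    h=cv2.cvtColor(cv2.imread(f"pics/{n}.png"),cv2.COLOR_BGR2HSV);m=cv2.inRange(h,(4,190,60),(15,255,255))
    n_,l,s,c=cv2.connectedComponentsWithStats(m);print(n,[(s[i].tolist(),c[i].round().tolist()) for i in range(1,n_) if s[i,4]>40])
print(proj("c12",[501,-12.7,118]),proj("s12",[501,-12.7,118]))
b=np.radians(112.6)
go([497,-169,200],[0,0,-1],[np.cos(b),np.sin(b),0])
```

```text
c12 scale 1.5625
26.1333 [499.9 -13.6 282.7] [-3.1  0.  -2.9] [ 0.4 -0.3  0.2] 0.588 [-0.2  0.2  1.7  0.   1.2 -2. ]
s12 scale 1.5625
26.1833 [499.1 -13.5 280.3] [ 3.1 -0.  -2.9] [0.8 0.2 0.5] 0.592 [-0.2  0.2  1.7  0.   1.2 -2. ]
w12 scale 1.5625
26.2333 [498.5 -13.4 278.7] [ 3.1 -0.  -2.9] [-0.7 -0.1 -0.1] 0.599 [-0.2  0.2  1.7  0.   1.2 -2. ]
c12 [([502, 0, 130, 42, 3032], [571.0, 19.0]), ([719, 31, 81, 42, 2254], [761.0, 51.0]), ([433, 271, 25, 13, 166], [446.0, 278.0])]
s12 [([275, 58, 39, 14, 204], [295.0, 65.0]), ([231, 93, 18, 20, 98], [239.0, 103.0]), ([613, 95, 16, 44, 84], [621.0, 114.0]), ([608, 99, 47, 71, 188], [637.0, 138.0]), ([200, 130, 14, 16, 65], [205.0, 138.0]), ([380, 180, 57, 60, 365], [408.0, 208.0]), ([144, 191, 15, 15, 65], [151.0, 198.0]), ([136, 196, 11, 13, 41], [141.0, 202.0]), ([117, 217, 18, 15, 79], [124.0, 223.0]), ([97, 244, 15, 8, 43], [104.0, 247.0]), ([90, 249, 13, 15, 56], [97.0, 255.0]), ([71, 259, 21, 19, 93], [83.0, 268.0]), ([48, 282, 26, 21, 145], [60.0, 292.0]), ([38, 301, 13, 17, 81], [44.0, 309.0]), ([25, 317, 14, 7, 45], [32.0, 320.0]), ([466, 322, 30, 20, 251], [480.0, 332.0]), ([13, 324, 24, 24, 102], [24.0, 334.0]), ([1, 331, 18, 23, 114], [9.0, 343.0])]
[445.6 272. ] [481.1 325.9]
now 26.23 [498.5 -13.4 278.7] [ 3.1 -0.  -2.9] F [-0.7 -0.1 -0.1] M [ 0.1 -0.1 -0. ] op 0.599 j [-0.2  0.2  1.7  0.   1.2 -2. ]
shift tool [  38.9 -150.7   78.5]
turn tool [-0.1 -0.3 81.5]
then shift [-143.   -61.2   78.7]
```

Request:
{"api": "servo_tool", "payload": {"plan": [[0,0,0,0,0,6.7,60],[0,0,0,0,0,6.7,60],[0,0,0,0,0,6.7,60],[0,0,0,0,0,6.7,60],[0,0,0,0,0,6.7,60],[0,0,0,0,0,6.7,60],[0,0,0,0,0,6.7,60],[0,0,0,0,0,6.7,60]]}}

```text
t: 26.9
eef_pos: [493.2, -12.8, 266.1]
tcp_rot: [-3.126, -0.024, 2.412]
ft_force: [0.4, -0.1, 0.6]
opening: 0.6
```

Request:
{"api": "servo_tool", "payload": {"plan": [[0,0,0,0,0,6.7,60],[0,0,0,0,0,6.7,60],[0,0,0,0,0,6.7,60],[0,0,0,0,0,6.6,60],[-0.036,-0.015,0.005,0,0,0,60],[-0.036,-0.015,0.005,0,0,0,60],[-0.036,-0.015,0.005,0,0,0,60],[-0.03,-0.013,0.005,0,0,0,60]]}}

```text
t: 27.57
eef_pos: [479.0, -160.1, 231.9]
tcp_rot: [-3.098, -0.027, 1.917]
ft_force: [0.6, 0.9, -0.4]
opening: 0.603
```

Run:
```python
from lug import *
snap("wrist","w13")
c=np.array([500.7,-12.7])
for n in("w12","w13"):
    u,v=proj(n,[*c,102.5]).astype(int);print(n,u,v)
    y=yellow(n,(max(u-110,0),max(v-110,0),u+110,v+110))
    if len(y)>50:
        Y=onplane(n,y,102.5);r=np.linalg.norm(Y-c,axis=1);Y=Y[(r<40)&(r>27)];a=np.degrees(np.arctan2(*(Y-c).T[::-1]));print(Y.mean(0),np.histogram(a,bins=np.arange(-180,181,10))[0])
u,v=proj("w13",[497,-169,91]).astype(int);print(u,v)
y=yellow("w13",(max(u-130,0),max(v-130,0),u+130,v+130));Y=onplane("w13",y,91);r=np.linalg.norm(Y-[497,-169],axis=1);Y=Y[r<45];print(len(Y),cv2.minAreaRect(Y.astype(np.float32)))
b=np.radians(112.6);go([497,-169,150],[0,0,-1],[np.cos(b),np.sin(b),0])
```

```text
w13 scale 1.5625
27.6167 [ 478.5 -164.3  230.5] [-3.1 -0.   1.9] [-0.6 -2.1 -1.6] 0.598 [-0.5  0.3  1.8 -0.   1.1 -0.8]
w12 402 271
[498.  -12.7] [68 26  0  0  0  0  0  0  0 48 60 64 62 61 55 55 53 53 48 23  0  0  0  0
  0  0  0 24 59 62 60 62 66 64 74 71]
w13 529 74
[499.7 -15.5] [110  82   0   0   0   0   0   0   0  93 109 112 111 108 107 111 107 103
  96  15   0   0   0   0   0   0   0  26  72  86  89 102 108 114 110 108]
432 304
1859 ((494.8862609863281, -171.09246826171875), (14.365184783935547, 64.28105926513672), 22.39629554748535)
now 27.62 [ 478.5 -164.3  230.5] [-3.1 -0.   1.9] F [-0.6 -2.1 -1.6] M [-0.1 -0.2 -0. ] op 0.598 j [-0.5  0.3  1.8 -0.   1.1 -0.8]
shift tool [-12.9  19.5  79.4]
turn tool [-2.6 -1.6 -2.9]
then shift [-11.5  15.3  80.5]
```

Request:
{"api": "servo_tool", "payload": {"plan": [[0,0,0,-2.6,-1.6,-2.9,60],[-0.0105,0.015,0.03,0,0,0,60],[0,0,0.035,0,0,0,60],[0,0,0.03,0,0,0,60],[0,0,0,0,0,0,60],[0,0,0,0,0,0,60]]}}

```text
t: 28.12
eef_pos: [492.2, -171.0, 124.9]
tcp_rot: [-3.135, -0.009, 1.961]
ft_force: [-0.1, -0.8, 0.8]
opening: 0.599
```

Run:
```python
from lug import *
snap("wrist","w14")
y=yellow("w14",(150,100,650,420));Y=onplane("w14",y,91);r=np.linalg.norm(Y-[497,-169],axis=1);Y=Y[r<45];print(len(Y),cv2.minAreaRect(Y.astype(np.float32)))
b=np.radians(112.5);go([496.5,-170.2,56],[0,0,-1],[np.cos(b),np.sin(b),0])
```

```text
w14 scale 1.5625
28.1667 [ 492.1 -171.   125.1] [-3.1 -0.   2. ] [-0.1 -0.1 -0.5] 0.598 [-0.5  0.4  1.9  0.   0.9 -0.9]
3955 ((494.9478759765625, -170.18438720703125), (14.747735023498535, 65.6988296508789), 22.252071380615234)
now 28.17 [ 492.1 -171.   125.1] [-3.1 -0.   2. ] F [-0.1 -0.1 -0.5] M [ 0.  -0.1 -0. ] op 0.598 j [-0.5  0.4  1.9  0.   0.8 -0.8]
shift tool [-1.6  4.8 69. ]
turn tool [-0.3 -0.5 -0.2]
then shift [-1.   4.4 69.1]
```

Request:
{"api": "servo_tool", "payload": {"plan": [[-0.0008,0.0036,0.01,-0.3,-0.5,-0.2,60],[0,0,0.02,0,0,0,60],[0,0,0.02,0,0,0,60],[0,0,0.012,0,0,0,60],[0,0,0,0,0,0,60],[0,0,0,0,0,0,60]]}}

```text
t: 28.67
eef_pos: [499.5, -171.2, 69.4]
tcp_rot: [3.136, 0.008, 1.966]
ft_force: [-0.2, -0.2, -0.1]
opening: 0.599
```

Run:
```python
from lug import *
b=np.radians(112.5);go([495.5,-170.2,56],[0,0,-1],[np.cos(b),np.sin(b),0])
```

```text
now 28.67 [ 499.5 -171.2   69.4] [3.1 0.  2. ] F [-0.2 -0.2 -0.1] M [-0.  -0.1 -0. ] op 0.599 j [-0.5  0.5  1.9 -0.   0.7 -0.8]
shift tool [ 2.5 -3.4 13.3]
turn tool [0.3 0.4 0.1]
then shift [ 2.4 -3.3 13.4]
```

Request:
{"api": "servo_tool", "payload": {"plan": [[0.0024,-0.0033,0.006,0.3,0.4,0,60],[0,0,0,0,0,0,60],[0,0,0,0,0,0,60]]}}

```text
t: 28.92
eef_pos: [496.6, -170.7, 66.4]
tcp_rot: [3.138, 0.003, 1.966]
ft_force: [-0.1, 0.2, 0.6]
opening: 0.6
```

Request:
{"api": "servo_tool", "payload": {"plan": [[0,0,0.005,0,0,0,60],[0,0,0,0,0,0,60]]}}

```text
t: 29.08
eef_pos: [497.1, -171.0, 62.3]
tcp_rot: [3.137, 0.005, 1.966]
ft_force: [-0.5, 0.1, -0.2]
opening: 0.601
```

Run:
```python
from lug import *
b=np.radians(112.5);go([495.5,-170.2,56],[0,0,-1],[np.cos(b),np.sin(b),0])
```

```text
now 29.08 [ 497.1 -171.    62.3] [3.1 0.  2. ] F [-0.5  0.1 -0.2] M [-0.  -0.1 -0. ] op 0.601 j [-0.5  0.5  1.9  0.   0.7 -0.8]
shift tool [ 1.4 -1.2  6.3]
turn tool [0.3 0.3 0.1]
then shift [ 1.3 -1.2  6.3]
```

Request:
{"api": "servo_tool", "payload": {"plan": [[0.0013,-0.0012,0.005,0.2,0.3,0,60],[0,0,0.002,0,0,0,60],[0,0,0,0,0,0,60]]}}

```text
t: 29.33
eef_pos: [495.6, -170.2, 54.9]
tcp_rot: [3.141, -0.0, 1.966]
ft_force: [-1.2, 0.4, -0.6]
opening: 0.6
```

Request:
{"api": "servo_tool", "payload": {"plan": [[0,0,0,0,0,0,30],[0,0,0,0,0,0,0],[0,0,0,0,0,0,0],[0,0,0,0,0,0,0],[0,0,0,0,0,0,0],[0,0,0,0,0,0,0],[0,0,0,0,0,0,0],[0,0,0,0,0,0,0]]}}

```text
t: 30.0
eef_pos: [495.5, -170.2, 54.7]
tcp_rot: [3.141, -0.001, 1.966]
ft_force: [0.4, -0.3, -1.2]
opening: 0.165
```

Run:
```python
from lug import *
b=np.radians(112.5);go([495.5,-170.2,56],[0,0,-1],[np.cos(b),np.sin(b),0])
```

```text
now 30.0 [ 495.5 -170.2   54.7] [ 3.1 -0.   2. ] F [ 0.4 -0.3 -1.2] M [-0.  -0.1  0. ] op 0.165 j [-0.5  0.5  1.9  0.   0.7 -0.8]
shift tool [ 0.  -0.  -1.3]
turn tool [ 0.  -0.   0.1]
then shift [ 0.  -0.  -1.3]
```

Request:
{"api": "servo_tool", "payload": {"plan": [[0,0,0,0,0,0,0],[0,0,-0.005,0,0,0,0],[0,0,-0.015,0,0,0,0],[0,0,-0.03,0,0,0,0],[0,0,-0.035,0,0,0,0],[0,0,-0.035,0,0,0,0],[0,0,-0.035,0,0,0,0],[0,0,-0.02,0,0,0,0]]}}

```text
t: 30.67
eef_pos: [492.3, -168.9, 233.3]
tcp_rot: [-3.133, -0.011, 1.966]
ft_force: [-0.2, -0.6, -1.6]
opening: 0.165
```

Request:
{"api": "servo_tool", "payload": {"plan": [[0,0,0,0,0,6.35,0],[0,0,0,0,0,6.35,0],[0,0,0,0,0,6.35,0],[0,0,0,0,0,6.35,0],[0,0,0,0,0,6.35,0],[0,0,0,0,0,6.35,0],[0,0,0,0,0,6.35,0],[0,0,0,0,0,6.35,0]]}}

```text
t: 31.33
eef_pos: [492.0, -168.6, 242.6]
tcp_rot: [-3.138, -0.001, 1.042]
ft_force: [-0.3, -0.3, -2.1]
opening: 0.162
```

Request:
{"api": "servo_tool", "payload": {"plan": [[0,0,0,0,0,6.35,0],[0,0,0,0,0,0,0]]}}

```text
t: 31.5
eef_pos: [491.4, -168.3, 243.0]
tcp_rot: [-3.137, -0.0, 0.92]
ft_force: [-0.5, -0.7, -2.5]
opening: 0.164
```

Run:
```python
from lug import *
b=np.radians(54.3);go([501,-12.7,220],[0,0,-1],[np.cos(b),np.sin(b),0])
```

```text
now 31.5 [ 491.4 -168.3  243. ] [-3.1 -0.   0.9] F [-0.5 -0.7 -2.5] M [-0.1 -0.1  0.1] op 0.164 j [-0.5  0.3  1.7  0.   1.1  0.2]
shift tool [129.6 -86.5  23.4]
turn tool [-0.3 -0.  -1.6]
then shift [132. -83.  23.]
```

Request:
{"api": "servo_tool", "payload": {"plan": [[0,0,0,-0.3,0,-1.6,0],[0.0259,-0.0163,0.002,0,0,0,0],[0.0259,-0.0163,0.002,0,0,0,0],[0.0259,-0.0163,0.002,0,0,0,0],[0.0259,-0.0163,0.002,0,0,0,0],[0.0259,-0.0163,0.002,0,0,0,0],[0,0,0,0,0,0,0],[0,0,0,0,0,0,0]]}}

```text
t: 32.17
eef_pos: [497.4, -10.0, 233.0]
tcp_rot: [3.139, -0.0, 0.989]
ft_force: [0.3, -0.5, -2.4]
opening: 0.159
```

Run:
```python
from lug import *
b=np.radians(54.3);go([501,-12.7,200],[0,0,-1],[np.cos(b),np.sin(b),0])
snap("scene","c15");snap("side","s15")
from cell import env
p=env.state()["eef_pos"];z0=p[2]-54.7
for n in("c15","s15"):
    h=cv2.cvtColor(cv2.imread(f"pics/{n}.png"),cv2.COLOR_BGR2HSV);m=cv2.inRange(h,(105,110,20),(125,255,255))
    t=np.linspace(0,6.283,60);P=[[p[0]+44*np.cos(a),p[1]+44*np.sin(a),z] for a in t for z in(z0,z0+61)]
    q=np.array([proj(n,x) for x in P],np.float32);mod=np.zeros_like(m);cv2.fillConvexPoly(mod,cv2.convexHull(q.round().astype(np.int32)),255)
    x0,x1=int(q[:,0].min())-8,int(q[:,0].max())+8;m[:,:x0]=0;m[:,x1:]=0;m=cv2.morphologyEx(m,cv2.MORPH_OPEN,np.ones((3,3)))
    b=np.nonzero(mod)[0];D=[]
    for r in range(b.min()+20,b.max()-6,5):
        a=np.nonzero(m[r])[0];c=np.nonzero(mod[r])[0]
        if len(a):D.append((r,int(a.min()-c.min()),int(a.max()-c.max())))
    print(n,D)
```

```text
now 32.17 [497.4 -10.  233. ] [ 3.1 -0.   1. ] F [ 0.3 -0.5 -2.4] M [-0.1 -0.  -0. ] op 0.159 j [-0.1  0.3  1.8 -0.   1.1  0.4]
shift tool [-0.3  4.4 33. ]
turn tool [ 0.1 -0.   2.4]
then shift [-0.1  4.5 33. ]
c15 scale 1.5625
32.2167 [497.3 -10.3 233. ] [ 3.1 -0.   1. ] [-0.   0.9 -2.1] 0.165 [-0.2  0.3  1.8 -0.   1.1  0.4]
s15 scale 1.5625
32.2667 [497.4 -11.1 233. ] [ 3.1 -0.   1. ] [ 0.6  0.4 -2.2] 0.163 [-0.2  0.3  1.8 -0.   1.1  0.4]
c15 [(215, 2, -1), (220, 2, -1), (225, 2, -1), (230, 2, -1), (235, 2, -1), (240, 2, -1), (245, 3, -1), (250, 4, -2)]
s15 [(259, 5, -2), (264, 6, -1), (269, 5, -1), (274, 5, -2), (279, 6, -2), (284, 5, -2), (289, 6, -2), (294, 6, -2), (299, 6, -2), (304, 6, -3), (309, 6, -4), (314, 6, -5)]
```

Request:
{"api": "servo_tool", "payload": {"plan": [[0.0022,0.0043,0.01,0,0,2.4,0],[0,0,0.018,0,0,0,0],[0,0,0.018,0,0,0,0],[0,0,0.01,0,0,0,0],[0,0,0,0,0,0,0],[0,0,0,0,0,0,0]]}}

```text
t: 32.77
eef_pos: [503.7, -18.1, 176.4]
tcp_rot: [3.135, -0.001, 0.945]
ft_force: [0.5, 0.0, -1.6]
opening: 0.162
```

Run:
```python
from lug import *
b=np.radians(54.3);go([502.2,-11.8,165],[0,0,-1],[np.cos(b),np.sin(b),0])
```

```text
now 32.77 [503.7 -18.1 176.4] [ 3.1 -0.   0.9] F [ 0.5  0.  -1.6] M [-0.  -0.1  0. ] op 0.162 j [-0.2  0.3  1.9 -0.   0.9  0.5]
shift tool [ 4.2 -5.  11.4]
turn tool [ 0.3 -0.1 -0.2]
then shift [ 4.3 -4.9 11.4]
```

Request:
{"api": "servo_tool", "payload": {"plan": [[0.0042,-0.005,0,0.3,0,0,0],[0,0,0,0,0,0,0],[0,0,0,0,0,0,0]]}}

```text
t: 33.02
eef_pos: [502.6, -12.8, 178.0]
tcp_rot: [3.139, -0.002, 0.944]
ft_force: [0.8, 0.6, -3.4]
opening: 0.167
```

Run:
```python
from lug import *
b=np.radians(54.3);go([502.2,-11.8,160],[0,0,-1],[np.cos(b),np.sin(b),0])
```

```text
now 33.02 [502.6 -12.8 178. ] [ 3.1 -0.   0.9] F [ 0.8  0.6 -3.4] M [-0.  -0.1  0. ] op 0.167 j [-0.2  0.3  1.9  0.   0.9  0.5]
shift tool [ 0.5 -0.9 18. ]
turn tool [ 0.1 -0.1 -0.2]
then shift [ 0.5 -0.9 18. ]
```

Request:
{"api": "servo_tool", "payload": {"plan": [[0.0005,-0.0008,0.006,0,0,0,0],[0,0,0.006,0,0,0,0],[0,0,0.006,0,0,0,0],[0,0,0,0,0,0,0]]}}

```text
t: 33.35
eef_pos: [502.9, -11.7, 159.8]
tcp_rot: [3.137, -0.003, 0.945]
ft_force: [-0.0, 0.0, -2.0]
opening: 0.163
```

Request:
{"api": "servo_tool", "payload": {"plan": [[0,0,0.004,0,0,0,0],[0,0,0.004,0,0,0,0],[0,0,0,0,0,0,0]]}}

```text
t: 33.6
eef_pos: [502.8, -11.6, 150.4]
tcp_rot: [3.137, -0.003, 0.945]
ft_force: [-1.0, 0.2, -1.3]
opening: 0.166
```

Request:
{"api": "servo_tool", "payload": {"plan": [[0,0,0.004,0,0,0,0],[0,0,0.003,0,0,0,0],[0,0,0,0,0,0,0]]}}

```text
t: 33.85
eef_pos: [503.1, -11.6, 142.8]
tcp_rot: [3.137, -0.003, 0.945]
ft_force: [0.3, 0.2, -0.5]
opening: 0.165
```

Run:
```python
from lug import *
b=np.radians(54.3);go([502.2,-11.8,142.7],[0,0,-1],[np.cos(b),np.sin(b),0])
```

```text
now 33.85 [503.1 -11.6 142.8] [ 3.1 -0.   0.9] F [ 0.3  0.2 -0.5] M [ 0.1 -0.1  0. ] op 0.165 j [-0.1  0.4  1.9  0.   0.9  0.5]
shift tool [-0.7 -0.7  0.1]
turn tool [ 0.3 -0.2 -0.1]
then shift [-0.7 -0.7  0.1]
```

Cap dropped through the gap to the ledge (origin about 88). Twist clockwise.

Request:
{"api": "servo_tool", "payload": {"plan": [[0,0,0.001,0,0,3,0],[0,0,0,0,0,5,0],[0,0,0,0,0,5,0],[0,0,0,0,0,5,0],[0,0,0,0,0,5,0],[0,0,0,0,0,5,0],[0,0,0,0,0,0,0]]}}

```text
t: 34.43
eef_pos: [503.7, -12.1, 143.4]
tcp_rot: [3.137, -0.006, 0.434]
ft_force: [0.1, 0.0, -1.3]
opening: 0.167
```

Run:
```python
from lug import *
np.set_printoptions(precision=3,suppress=True)
b=.03;go([502.2,-11.8,142.7],[0,0,-1],[np.cos(b),np.sin(b),0])
```

```text
now 34.43 [503.7 -12.1 143.4] [ 3.137 -0.006  0.434] F [ 0.1  0.  -1.3] M [0.05 0.04 0.02] op 0.167 j [-0.16  0.37  1.91 -0.    0.85  0.98]
shift tool [-1.3 -0.9  0.7]
turn tool [ 0.18 -0.42 23.16]
then shift [-1.5 -0.4  0.7]
```

Request:
{"api": "servo_tool", "payload": {"plan": [[-0.0013,-0.0005,0.0005,0,-0.4,4,0],[0,0,0,0,0,4,0],[0,0,0,0,0,4,0],[0,0,0,0,0,4,0],[0,0,0,0,0,0,0]]}}

```text
t: 34.85
eef_pos: [502.3, -12.3, 143.0]
tcp_rot: [3.137, -0.001, 0.158]
ft_force: [-0.5, -0.3, -1.5]
opening: 0.164
```

Request:
{"api": "servo_tool", "payload": {"plan": [[0,0,0,0,0,3,0],[0,0,0,0,0,2,0],[0,0,0,0,0,0,0]]}}

```text
t: 35.1
eef_pos: [502.4, -12.4, 143.0]
tcp_rot: [3.137, -0.001, 0.081]
ft_force: [0.0, 0.6, -2.0]
opening: 0.168
```

Request:
{"api": "servo_tool", "payload": {"plan": [[0,0,0,0,0,2,0],[0,0,0,0,0,0,0]]}}

```text
t: 35.27
eef_pos: [502.3, -12.4, 143.0]
tcp_rot: [3.137, -0.001, 0.054]
ft_force: [0.9, -0.0, -2.4]
opening: 0.165
```

Run:
```python
from lug import *
np.set_printoptions(precision=3,suppress=True)
b=.03;go([502.2,-11.8,142.7],[0,0,-1],[np.cos(b),np.sin(b),0])
```

```text
now 35.27 [502.3 -12.4 143. ] [ 3.137 -0.001  0.054] F [ 0.9 -0.  -2.4] M [-0.02 -0.06  0.12] op 0.165 j [-0.15  0.37  1.91 -0.01  0.86  1.37]
shift tool [-0.1 -0.6  0.3]
turn tool [ 0.28 -0.06  1.37]
then shift [-0.1 -0.6  0.3]
```

Request:
{"api": "servo_tool", "payload": {"plan": [[0,0,0,0,0,2,0],[0,0,0,0,0,0,0]]}}

```text
t: 35.43
eef_pos: [502.4, -12.5, 143.0]
tcp_rot: [3.136, -0.001, 0.028]
ft_force: [-0.6, 0.3, -2.7]
opening: 0.169
```

Request:
{"api": "servo_tool", "payload": {"plan": [[0,0,0,0,0,2,0],[0,0,0,0,0,0,0]]}}

```text
t: 35.6
eef_pos: [502.4, -12.5, 143.0]
tcp_rot: [3.136, -0.001, 0.002]
ft_force: [0.2, 0.3, -2.1]
opening: 0.165
```

Run:
```python
from lug import *
np.set_printoptions(precision=3,suppress=True)
b=.03;go([502.2,-11.8,142.7],[0,0,-1],[np.cos(b),np.sin(b),0])
```

```text
now 35.6 [502.4 -12.5 143. ] [ 3.136 -0.001  0.002] F [ 0.2  0.3 -2.1] M [0.1  0.   0.74] op 0.165 j [-0.15  0.37  1.91 -0.01  0.86  1.42]
shift tool [-0.2 -0.7  0.3]
turn tool [ 0.33 -0.06 -1.6 ]
then shift [-0.1 -0.7  0.3]
```

Moment jumped to 0.74 N·m: the stop. Release and rise.

Request:
{"api": "servo_tool", "payload": {"plan": [[0,0,0,0,0,-0.4,0],[0,0,0,0,0,0,20],[0,0,0,0,0,0,30],[0,0,0,0,0,0,45],[0,0,0,0,0,0,45],[0,0,0,0,0,0,45],[0,0,-0.02,0,0,0,45],[0,0,-0.03,0,0,0,45]]}}

```text
t: 36.27
eef_pos: [500.4, -12.0, 190.3]
tcp_rot: [3.138, 0.007, 0.019]
ft_force: [0.1, -0.5, 0.3]
opening: 0.446
```

Request:
{"api": "servo_tool", "payload": {"plan": [[0,0,-0.04,0,0,0,60],[0,0,-0.04,0,0,0,60],[0,0,-0.035,0,0,0,60],[0,0,0,0,0,0,60],[0,0,0,0,0,0,60],[0,0,0,0,0,0,60]]}}

```text
t: 36.77
eef_pos: [501.4, -11.5, 315.8]
tcp_rot: [3.137, -0.0, 0.019]
ft_force: [-0.3, -0.8, 0.3]
opening: 0.595
```

Run:
```python
from lug import *
np.set_printoptions(precision=3,suppress=True)
for n,c in(("w16","wrist"),("c16","scene"),("s16","side")): snap(c,n)
for n in("w16","c16","s16"):
    u,v=proj(n,[501,-12.7,179]).astype(int)
    y=yellow(n,(u-90,max(v-90,0),u+90,v+90))
    if len(y)<20:print(n,"few");continue
    Y=onplane(n,y,179);r=np.linalg.norm(Y-[501,-12.7],axis=1);Y=Y[r<50];print(n,len(Y),cv2.minAreaRect(Y.astype(np.float32)))
# white line on the plate in w16
im=cv2.imread("pics/w16.png");h=cv2.cvtColor(im,cv2.COLOR_BGR2HSV)
for sx in(-60,60):
    u,v=proj("w16",[501+sx,-12.7,12]).astype(int)
    if 15<v<585:
        p=h[v-30:v+30,u-30:u+30];m=cv2.inRange(p,(0,0,110),(179,70,255));b,a=np.nonzero(m);print(sx,len(a),[onz("w16",(a.mean()+u-30,b.mean()+v-30),12)] if len(a) else (u,v))
b=cv2.imread("pics/c16.png");a=cv2.imread("pics/scene0.png")
for n,X in(("tin",(794,120,45)),("carton",(755,-128,35)),("tray",(698,-380,15))):
    u,v=proj("scene",X).astype(int);print(n,cv2.absdiff(a[v-45:v+45,u-50:u+50],b[v-45:v+45,u-50:u+50]).mean().round(1))
```

```text
w16 scale 1.5625
36.8167 [501.1 -11.5 315.1] [3.138 0.001 0.019] [-0.1 -0.4  0.3] 0.601 [-0.152  0.197  1.659 -0.004  1.285  1.401]
c16 scale 1.5625
36.8667 [501.  -11.5 314.6] [3.138 0.002 0.019] [-0.6 -0.8  0.1] 0.602 [-0.152  0.198  1.66  -0.004  1.285  1.401]
s16 scale 1.5625
36.9167 [500.9 -11.5 314.3] [3.138 0.003 0.019] [ 0.8 -0.3 -0.2] 0.603 [-0.152  0.198  1.66  -0.004  1.285  1.401]
w16 1870 ((500.6124267578125, -12.883708000183105), (63.35783386230469, 14.106220245361328), 3.397223472595215)
c16 445 ((508.593994140625, -4.549449920654297), (81.63524627685547, 27.164003372192383), 4.9357523918151855)
s16 1006 ((498.8600158691406, -0.4036540985107422), (64.73726654052734, 39.61878967285156), 4.598686695098877)
-60 167 [array([427.109,  -9.898,  12.   ])]
60 422 [array([556.449,   0.16 ,  12.   ])]
tin 2.7
carton 9.2
tray 3.6
```

Run:
```python
from lug import *
for a,b,cam in(("scene0","c16","scene"),("side0","s16","side")):
    A=cv2.cvtColor(cv2.imread(f"pics/{a}.png"),cv2.COLOR_BGR2GRAY);B=cv2.cvtColor(cv2.imread(f"pics/{b}.png"),cv2.COLOR_BGR2GRAY)
    for n,X in(("tin",(794,120,45)),("carton",(755,-128,35)),("tray",(698,-380,15))):
        u,v=proj(cam,X).astype(int);t=A[v-35:v+35,u-35:u+35]
        r=cv2.matchTemplate(B[v-50:v+50,u-50:u+50],t,cv2.TM_CCOEFF_NORMED);_,m,_,l=cv2.minMaxLoc(r);print(cam,n,round(m,3),(l[0]-15,l[1]-15))
from cell import env
print(env.job_done())
```

```text
scene tin 0.998 (0, 0)
scene carton 0.926 (0, 0)
scene tray 0.994 (0, 0)
side tin 1.0 (0, 0)
side carton 1.0 (0, 0)
side tray 0.999 (0, 0)
the job is handed in; nothing more can be done
None
```

I packed the set and handed the job in at about 37 s. The canister was lifted from the cradle and stood alone on the bench. I then took it by the knob, lowered it to the shell floor and let go there. The cap dropped through the gap on the first try, and I twisted it clockwise to the stop.

- **Canister:** it stopped going down at the height expected for the shell floor, and afterwards only a small ring of orange showed at the mouth.
- **Cap:** it reached about 88 mm above the bench, which is fully down. The moment jumped to 0.74 N·m at the end of the twist, taken as the stop.
- **Bar alignment:** after release the yellow bar measured 3.4° in the wrist image. The plate measured about 2.3° from its edges, though its white line alone read about 1°. The bar is therefore 1–2.5° off the line, close to what I can measure. I did not twist again.
- **Tin, carton and tray:** matching the before and after images showed no shift. The carton matched less well in the scene view (0.93), but perfectly in the side view.

Two things did not go as planned:

- **Knob grasp:** the first close on the knob missed, passing above it, because the fingertips seemed to sit at least 8 mm behind the reported tool point. The canister did not move, and the second, deeper grasp held.
- **Force reading:** the wrist force hardly showed the light contacts with the bench and the shell floor, so I judged those by the arm no longer going down.

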